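# Tip a tray of turned sleeves over the rim of the parts bin

## Task

Empty the tray of four steel sleeves into the blue bin by tipping it on the bin's low front rim: carry the tray level (the red bridge handle is for this), stand it on the bench square against the bin's front with its lip hooked over the rim and all the sleeves still in it, and let go. Then take it again by the black roller grip at its rear and swing it up and over with the lip staying on the rim as the pivot, until its floor is upright or slightly past and every sleeve has dropped into the bin. Lower the tray back to stand level on the bench and let go, leaving the other tools and parts where they are.

Things in the scene. Friction and masses are not known exactly. Their poses are not given: they have to be found in the camera images.
- tray: Open aluminium scoop tray, 0.3 kg, 100 mm wide, sides 3 mm thick, 60 high. Origin under the floor, on the bench; x forward to the pouring lip, z up. Floor x -65 (rear wall) to 35 mm, 3 thick; then a 45 degree ramp to x 95, z 60. At its top the hook: a level lip plate to x 120 (z 60 to 63) and a heel plate hanging below it (front face x 91, z 39 to 60), a right angle that sits on the rim.
- tray_bridge (a point): Centre of the red bridge handle, a bar across the tray over its middle (tray frame: x -12, y 0, z 96 mm): 12 mm thick along tray x, 20 mm tall (z 86 to 106), 108 mm long along tray y. Close to the loaded tray's centre of gravity; pinch it along tray x. Its axes are the tray's.
- tray_roller (a point): Centre of the black roller grip at the rear (tray frame: x -125, y 0, z 30 mm): a cylinder 16 mm in diameter and 72 mm long along tray y, which turns freely on its spindle, so the gripper may stay pointing down while the tray turns about it. Pinch it along tray x. The spindle's arms stand at y = +-44 mm. Axes are the tray's.
- tray_lip (a point): The inner corner of the hook: mid-width on the line where the underside of the lip meets the front of the heel plate (tray frame: x 91, y 0, z 60 mm). The lip runs 29 mm forward from here. Axes are the tray's. When the tray is turned up this corner sits on the rim.
- bin_rim (a point): Top of the bin's low front rim at mid-width, over the middle of the wall, 56 mm above the bench (so the lip of a tray standing on the bench passes 4 mm over it). The rim is a round bead 8 mm in diameter on a wall 5 mm thick. Axes are the bin's: x points from the front wall into the bin, y along the rim, z up. A well hooked tray has its x axis along this x and its tray_lip point 5 to 15 mm outside (-x) of here.
- bin_floor (a point): Centre of the bin's inner floor, 5 mm above the bench. Blue plastic bin, fixed to the bench: 170 mm front to back (x), 230 mm wide (y), inside 160 x 220 mm; low front wall 56 mm, back wall 95 mm, the sides slope up from front to back. Axes as bin_rim.
- sleeve_0_center (a point): turned grey steel sleeve (flanged bush), 25 mm diameter, 36 mm tall, 80 g; point at its centre, half-way up. Starts upright on the tray floor.
- sleeve_1_center (a point): turned grey steel sleeve (flanged bush), 25 mm diameter, 36 mm tall, 80 g; point at its centre, half-way up. Starts upright on the tray floor.
- sleeve_2_center (a point): turned grey steel sleeve (flanged bush), 25 mm diameter, 36 mm tall, 80 g; point at its centre, half-way up. Starts upright on the tray floor.
- sleeve_3_center (a point): turned grey steel sleeve (flanged bush), 25 mm diameter, 36 mm tall, 80 g; point at its centre, half-way up. Starts upright on the tray floor.
- shaft_step: bystander: stepped steel shaft standing upright, 28 mm diameter, 81 mm tall, beyond the tray; leave it alone. Origin at its underside
- tool_holder: bystander: black square turning-tool holder, 133 mm long, lying on the bench beyond the tray; leave it alone. Origin at its underside
- deburr_tool: bystander: blue-handled deburring tool lying near the left front of the bench; leave it alone. Origin at its underside

How it is judged (in metres and radians):
On the way, in this order (a step that is already met when the one before it is completed fails the run):
1. the tray stands level against the bin's front, lip hooked over the rim, square to it, all sleeves aboard, and has been let go (x of tray_lip in the frame of bin_rim between -0.025 and 0.012 m and y of tray_lip in the frame of bin_rim between -0.06 and 0.06 m and z of tray_lip in the frame of bin_rim between -0.004 and 0.01 m and angle between the x axis of tray and the x axis of bin_rim, either way round below 0.2 rad and angle between tray's own z axis and vertical below 0.08 rad and height (world z) of tray between -0.004 and 0.006 m and contact force between each of the fingers, the arm and tray below 0.3 N and x of sleeve_0_center in the frame of tray between -0.066 and 0.07 m and y of sleeve_0_center in the frame of tray between -0.05 and 0.05 m and z of sleeve_0_center in the frame of tray between 0 and 0.06 m and x of sleeve_1_center in the frame of tray between -0.066 and 0.07 m and y of sleeve_1_center in the frame of tray between -0.05 and 0.05 m and z of sleeve_1_center in the frame of tray between 0 and 0.06 m and x of sleeve_2_center in the frame of tray between -0.066 and 0.07 m and y of sleeve_2_center in the frame of tray between -0.05 and 0.05 m and z of sleeve_2_center in the frame of tray between 0 and 0.06 m and x of sleeve_3_center in the frame of tray between -0.066 and 0.07 m and y of sleeve_3_center in the frame of tray between -0.05 and 0.05 m and z of sleeve_3_center in the frame of tray between 0 and 0.06 m), for 0.2 s.
2. the tray is turned up and over by more than about 80 degrees with its lip on the rim (angle between tray's own z axis and vertical above 1.4 rad and x of tray_lip in the frame of bin_rim between -0.03 and 0.03 m and z of tray_lip in the frame of bin_rim between -0.02 and 0.025 m), for 0.1 s.
At the end, for the whole second after the job is handed in: All four sleeves lie inside the bin; the empty tray stands level (within 4.5 degrees) on the bench, released and at rest; the other loose things are within 30 mm of where they were (x of sleeve_0_center in the frame of bin_floor between -0.083 and 0.083 m and y of sleeve_0_center in the frame of bin_floor between -0.113 and 0.113 m and z of sleeve_0_center in the frame of bin_floor between 0 and 0.05 m and x of sleeve_1_center in the frame of bin_floor between -0.083 and 0.083 m and y of sleeve_1_center in the frame of bin_floor between -0.113 and 0.113 m and z of sleeve_1_center in the frame of bin_floor between 0 and 0.05 m and x of sleeve_2_center in the frame of bin_floor between -0.083 and 0.083 m and y of sleeve_2_center in the frame of bin_floor between -0.113 and 0.113 m and z of sleeve_2_center in the frame of bin_floor between 0 and 0.05 m and x of sleeve_3_center in the frame of bin_floor between -0.083 and 0.083 m and y of sleeve_3_center in the frame of bin_floor between -0.113 and 0.113 m and z of sleeve_3_center in the frame of bin_floor between 0 and 0.05 m and angle between tray's own z axis and vertical below 0.08 rad and height (world z) of tray between -0.004 and 0.006 m and contact force between each of the fingers, the arm and tray below 0.3 N and linear speed of tray below 0.02 m/s and distance of each of shaft_step, tool_holder, deburr_tool from where it was at the start of the episode below 0.03 m); the robot touches nothing.
It fails at once if the tray is tilted more than 35 degrees while its lip is off the rim (more than 35 mm away) (angle between tray's own z axis and vertical above 0.61 rad and (x of tray_lip in the frame of bin_rim below -0.035 m or x of tray_lip in the frame of bin_rim above 0.035 m or z of tray_lip in the frame of bin_rim below -0.03 m or z of tray_lip in the frame of bin_rim above 0.035 m)).
It fails at once if a bystander is moved more than 30 mm (distance of any of shaft_step, tool_holder, deburr_tool from where it was at the start of the episode above 0.03 m).
It also fails if it takes over 64 s, if anything falls off the work surface, if the arm or the gripper's body presses on something with over 40 N, if the wrist force passes 120 N, or if a joint passes its speed limit or range.

## Robot

A 7-joint arm with a two-finger parallel gripper is mounted at the origin on a cart in front of the work surface, level with it; the furniture and walls round the work are solid. World frame = base frame: x ahead of the robot, y to its left, z up, the work surface at z = 0. Lengths are in m, angles in degrees, forces in N, time in s.
With the tool pointing down it reaches from about 0.425 to 0.875 m from the base axis. Payload 4.7 kg.
Tool frame: the origin (TCP) lies between the finger pads; the fingertips stand 14 mm ahead of it and the grasp point (between the pads) lies 5 mm behind it (env.tip_reach is the distance from the TCP to the fingertips, in m); z points along the fingers, y is the direction in which the jaws open and shut (so a half turn about z gives the same grasp; the last joint's range is limited). The gripper opens to 87 mm and grips with 3 to 60 N. Pads are 19 mm wide; open, the fingers measure 117 mm over their backs; the gripper's body (75 mm by 190 mm) begins 51 mm behind the grasp point.
Start: joints at [65.094, 18.392, -4.016, 83.108, 1.295, 78.541, -3.26], TCP at [0.282, -0.586, 0.201] pointing down, gripper open.
Joint ranges: [-163.93, 163.93], [-17.29, 119.83], [-79.2, 71.16], [3.27, 140.29], [-89.18, 269.18], [5.43, 117.66], [-154.24, 154.24]. Speed limits (degrees/s): [147.25, 147.25, 180, 180, 180, 180, 180].

## Interface

Orientations are given as [roll, pitch, yaw] about the fixed x, y, z axes, in that order (R = Rz(yaw) Ry(pitch) Rx(roll)).
In Python, from cell import env gives the robot as it stands. The module is installed in compiled form; this text tells all that it offers.
- The arm moves only by the shell command python3 -m pendant 'ROWS' [FORCE]. ROWS is JSON, a list of rows, each an object of numbers: "rx", "ry", "rz": the turn, a rotation vector about the tool's x, y, z in degrees; "tx", "ty", "tz": the shift along the tool's x, y, z in mm; "jaw": the finger opening in mm, from 0 to 87. In form: [{"rx": .., "ry": .., "rz": .., "tx": .., "ty": .., "tz": .., "jaw": ..}, ...]. A call has 1 to 20 rows; each row shifts and turns the commanded pose from where the row before left it, along the tool's axes as they then stand; what a row does not reach is not made up. A row lasts 1/12 s, in which the tool goes at most 41.7 mm and 7.16 degrees, less where a joint would pass 70% of its speed; a pose out of reach is approached as far as the arm can. A call with a gripper value outside its range is refused whole. The fingers move at their own pace and stop on an object; FORCE is the grip in N (left out, the last holds). Time passes only in rows, so rows that do not move let the fingers close. It gives the time, the measured TCP pose, the force and the opening at its end, in the units of the state.
- env.get_obs(): the state, without advancing time (a new reading comes with each control period).
- env.read_camera(name): name is "side" or "top"; returns a dict with "img" (400x640x3 uint8, red, green, blue), "range_z" (400x640 float32, m along the optical axis (not along the pixel's ray), 0 where there is no reading), "vertical_fov" (degrees; the focal length in pixels is half the picture's height over the tangent of half this angle, whatever the lens; pixels are square), "cx", "cy" (the principal point, pixels), "world_to_cam" (4x4, takes a point from world to camera coordinates). Camera axes: x right, y up, looking along -z (the intrinsics and any distortion apply to the point x, -y, -z); pixel columns grow to the right and rows downward; lengths in m; the calibration is good to about 2 mm. A picture is of the moment at which its call begins.
- env.sign_off(): hands the job in, once; it reports no verdict.
The state is a dict: "time_s": time; "qpos": joint angles; "joint_velocities": joint speeds; "effort": joint torques, N m; "tool_pos": TCP position; "tool_rot": TCP orientation; "force": force on the tool from outside, world axes, zero at the start; "wrist_torque": the same for the moment, N m; "grip_width": finger opening in m.
Only numpy, scipy, OpenCV 4.12 (cv2) and the standard library are available. Lean on these libraries where they do the work, as an engineer would, in place of code of your own. Each camera call takes 0.05 s, during which the arm holds its last target.

## Working session

There is one attempt and no reset: what is moved stays moved. The work goes in short steps, Python scripts to look and compute and a shell command to move; the robot and the scene stay as the last step left them, time stands still between calls to the robot, and variables do not carry over. Pictures are saved under pics/ and viewed, and the job is handed in when it is done.

```bash
mkdir -p pics; ls
python3 - <<'E'
from cell import env
import cv2, numpy as np
o=env.get_obs(); print({k:np.round(v,3) for k,v in o.items()})
for n in ("top","side"):
    c=env.read_camera(n)
    cv2.imwrite(f"pics/{n}0.png",c["img"][:,:,::-1])
    print(n,c["vertical_fov"],c["cx"],c["cy"],np.round(c["world_to_cam"],4).tolist(),[k for k in c])
    np.savez(f"{n}0.npz",**c)
E
```

```text
pics
{'time_s': np.float64(0.0), 'qpos': array([65.096, 18.44 , -4.018, 83.176,  1.296, 78.538, -3.258]), 'joint_velocities': array([ 0.039,  0.055,  0.076, -0.016,  0.002,  0.022,  0.076]), 'effort': array([ 1.0000e-03, -4.9129e+01, -4.0300e-01, -3.1252e+01, -6.4000e-02,
        4.4000e-02,  0.0000e+00]), 'tool_pos': array([ 0.282, -0.585,  0.2  ]), 'tool_rot': array([-1.79892e+02,  6.00000e-03,  2.57180e+01]), 'force': array([0.904, 0.629, 0.185]), 'wrist_torque': array([-0.003,  0.046, -0.017]), 'grip_width': np.float64(0.087)}
top 46.889566633616894 325.81024049558647 185.37837781529177 [[-0.0021, -0.9998, -0.0175, 0.0699], [0.9924, -0.0043, 0.1227, -0.5191], [-0.1228, -0.0171, 0.9923, -1.249], [0.0, 0.0, 0.0, 1.0]] ['img', 'range_z', 'vertical_fov', 'cx', 'cy', 'world_to_cam']
side 51.46869825300381 323.5864335242331 197.421197308642 [[0.9985, 0.0519, 0.0162, -0.5249], [-0.0456, 0.637, 0.7695, -0.0688], [0.0296, -0.7691, 0.6385, -0.9873], [0.0, 0.0, 0.0, 1.0]] ['img', 'range_z', 'vertical_fov', 'cx', 'cy', 'world_to_cam']
```

View pics/top0.png

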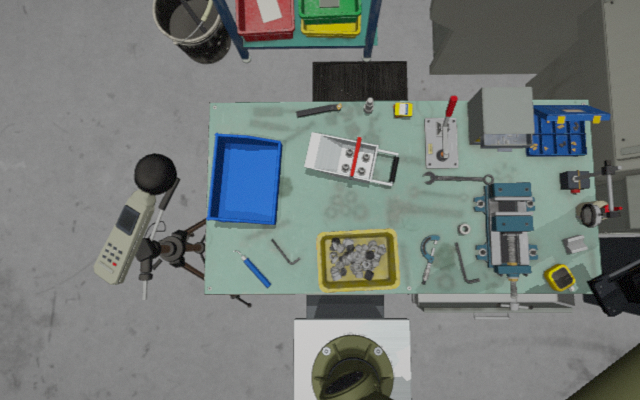

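View pics/side0.png

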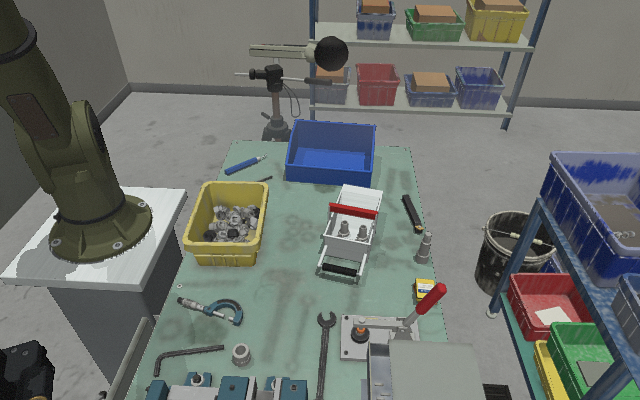

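The top view shows the blue bin at about (245,180) with its front facing right. The tray is at (350,160), with its lip to the left, the red bridge at (354,158) and the roller at (390,170). The shaft is at (369,104), the tool holder at (318,110) and the deburring tool at (256,270). Next I'll turn these into positions.

```bash
cat > h.py <<'E'
import numpy as np, cv2
def K(c):
    f=200/np.tan(np.radians(c["vertical_fov"])/2); return float(f),float(c["cx"]),float(c["cy"])
def proj(c,P):
    f,cx,cy=K(c); W=np.asarray(c["world_to_cam"]); p=np.atleast_2d(P)@W[:3,:3].T+W[:3,3]
    return np.c_[cx+f*p[:,0]/-p[:,2], cy+f*p[:,1]/p[:,2]]
def cloud(c):
    f,cx,cy=K(c); W=np.asarray(c["world_to_cam"]); v,u=np.mgrid[:400,:640]; d=c["range_z"]
    p=np.stack([(u-cx)/f*d,-(v-cy)/f*d,-d],-1)
    return (p-W[:3,3])@W[:3,:3]
def ray(c,uv,z):
    f,cx,cy=K(c); W=np.asarray(c["world_to_cam"]); uv=np.atleast_2d(uv)
    dirs=np.c_[(uv[:,0]-cx)/f,-(uv[:,1]-cy)/f,-np.ones(len(uv))]@W[:3,:3]; o=-W[:3,:3].T@W[:3,3]
    return o+dirs*((z-o[2])/dirs[:,2])[:,None]
E
python3 - <<'E'
from h import *
np.set_printoptions(precision=4,suppress=True)
for n in ("top","side"):
    c=dict(np.load(f"{n}0.npz")); P=cloud(c); hsv=cv2.cvtColor(c["img"],cv2.COLOR_RGB2HSV); H,S,V=hsv[...,0],hsv[...,1],hsv[...,2]
    ok=c["range_z"]>0
    inb=ok&(P[...,0]>.35)&(P[...,0]<.85)&(P[...,1]>-.3)&(P[...,1]<.45)&(P[...,2]>-.03)
    b=inb&(np.abs(P[...,2])<.012)&(H>60)&(H<100)
    print(n,"bench z",np.median(P[b][:,2]),np.std(P[b][:,2]),b.sum())
    red=inb&((H<8)|(H>172))&(S>150)&(V>60)&(P[...,1]>-.12)
    Q=P[red]; print("red",red.sum(),Q.min(0),Q.max(0),np.median(Q,0))
    T=Q[Q[:,2]>.1]; 
    if len(T)>5:
        r=cv2.minAreaRect((T[:,:2]*1000).astype(np.float32)); print("red top rect",r, T.mean(0))
    blk=inb&(V<60)&(P[...,1]>-.16)&(P[...,1]<-.02)&(P[...,0]>.45)
    Q=P[blk&(P[...,2]>.015)]; print("blk",len(Q))
    if len(Q): print(np.median(Q,0),cv2.minAreaRect((Q[:,:2]*1000).astype(np.float32)))
    blue=inb&(H>100)&(H<125)&(S>130)&(P[...,1]>.15)
    Q=P[blue&(P[...,2]>.045)]; print("bluehi",len(Q),cv2.minAreaRect((Q[:,:2]*1000).astype(np.float32)))
    Q=P[blue]; 
    # front rim points
    for z0,z1 in((.046,.064),):
        R=Q[(Q[:,2]>z0)&(Q[:,2]<z1)]; R=R[R[:,1]<np.percentile(R[:,1],70)]
        print("front rim",len(R),R.min(0),R.max(0),np.median(R,0))
E
```

```text
top bench z -0.0012873952887571469 0.003039367086777725 23665
red 124 [ 0.5375 -0.0239  0.0992] [0.64   0.0008 0.1106] [ 0.5922 -0.0116  0.1047]
red top rect ((588.576904296875, -11.39035415649414), (9.310572624206543, 104.88346099853516), 78.3250961303711) [ 0.5907 -0.0115  0.1048]
blk 116
[ 0.5655 -0.121   0.0356] ((563.7828979492188, -120.27461242675781), (13.844801902770996, 69.10633850097656), 76.39456939697266)
bluehi 1300 ((534.7062377929688, 315.07177734375), (227.47837829589844, 234.44920349121094), 85.81427001953125)
front rim 341 [0.4117 0.1945 0.0461] [0.6472 0.3352 0.064 ] [0.5428 0.2084 0.0537]
side bench z -0.0005361794764089652 0.0017704167026108373 25156
red 383 [ 0.5359 -0.029   0.0889] [0.6392 0.0015 0.1074] [ 0.5866 -0.0153  0.1019]
red top rect ((587.486572265625, -12.976152420043945), (13.872745513916016, 104.64891815185547), 77.9645767211914) [ 0.5871 -0.014   0.1041]
blk 255
[ 0.5632 -0.1255  0.0352] ((623.5469970703125, -132.1792755126953), (18.07529067993164, 192.200927734375), 83.01850891113281)
bluehi 665 ((531.2513427734375, 285.49560546875), (176.24606323242188, 231.4175567626953), 86.05998229980469)
front rim 242 [0.4383 0.1907 0.0461] [0.6412 0.2058 0.061 ] [0.5603 0.2004 0.0527]
```

```bash
python3 - <<'E'
from h import *
np.set_printoptions(precision=4,suppress=True)
for n in ("top","side"):
    c=dict(np.load(f"{n}0.npz")); P=cloud(c); hsv=cv2.cvtColor(c["img"],cv2.COLOR_RGB2HSV); H,S,V=hsv[...,0],hsv[...,1],hsv[...,2]
    inb=(c["range_z"]>0)&(P[...,0]>.38)&(P[...,0]<.70)&(P[...,1]>.15)&(P[...,1]<.45)&(P[...,2]>-.03)
    blue=inb&(H>100)&(H<125)&(S>130)
    F=blue&(P[...,2]>.046)&(P[...,2]<.066)&(P[...,1]<.225)
    Q=P[F]; vx,vy,x0,y0=cv2.fitLine((Q[:,:2]).astype(np.float32),cv2.DIST_HUBER,0,.001,.001).ravel()
    if vx<0: vx,vy=-vx,-vy
    t=(Q[:,0]-x0)*vx+(Q[:,1]-y0)*vy
    print(n,len(Q),"rim dir deg",np.degrees(np.arctan2(vy,vx)),"ends",x0+t.min()*vx,y0+t.min()*vy,x0+t.max()*vx,y0+t.max()*vy,"z",np.median(Q[:,2]))
    # outer boundary edge of blue by ray at rim height z=.052
    m=blue.astype(np.uint8)
    if n=="top":
        ys=[];
        for v in range(140,225):
            u=np.nonzero(m[v])[0]
            if len(u): ys.append((u.max()+.5,v))
        E=ray(c,np.array(ys),.052)
        l=cv2.fitLine(E[:,:2].astype(np.float32),cv2.DIST_HUBER,0,.001,.001).ravel(); print("edge line",l,np.degrees(np.arctan2(l[1],l[0])), E[::12,:2])
    # all high
    Q=P[blue&(P[...,2]>.07)]; print("hi x range",Q.min(0),Q.max(0))
    Q=P[blue]; print("blue rect",cv2.minAreaRect((Q[:,:2]*1000).astype(np.float32)))
E
python3 - <<'E'
import cv2
im=cv2.imread('pics/top0.png')[90:240,200:420]; cv2.imwrite('pics/top0z.png',cv2.resize(im,None,fx=3.6,fy=3.6,interpolation=cv2.INTER_CUBIC))
im=cv2.imread('pics/side0.png')[110:290,220:440]; cv2.imwrite('pics/side0z.png',cv2.resize(im,None,fx=3.3,fy=3.3,interpolation=cv2.INTER_CUBIC))
E
```

```text
top 275 rim dir deg -4.144072 ends 0.4112683621272158 0.21472624935333107 0.6428269835159737 0.19794887900775401 z 0.05350766069576756
edge line [ 0.9975 -0.0701  0.4986  0.1993] -4.020298 [[0.6444 0.2045]
 [0.6105 0.1902]
 [0.5769 0.1927]
 [0.5435 0.1951]
 [0.5103 0.1975]
 [0.4773 0.1999]
 [0.4445 0.2023]
 [0.4119 0.2073]]
hi x range [0.4139 0.2117 0.07  ] [0.6556 0.4282 0.2869]
blue rect ((534.7062377929688, 315.07177734375), (227.47837829589844, 234.44920349121094), 85.81427001953125)
side 343 rim dir deg -3.683584 ends 0.41008975564613215 0.20990202173006264 0.6408221858535512 0.19504760831609824 z 0.053338268505066844
hi x range [0.4136 0.221  0.0701] [0.6523 0.3787 0.1016]
blue rect ((531.2459106445312, 285.4167785644531), (176.4041748046875, 231.4175567626953), 86.05998229980469)
```

View pics/top0z.png

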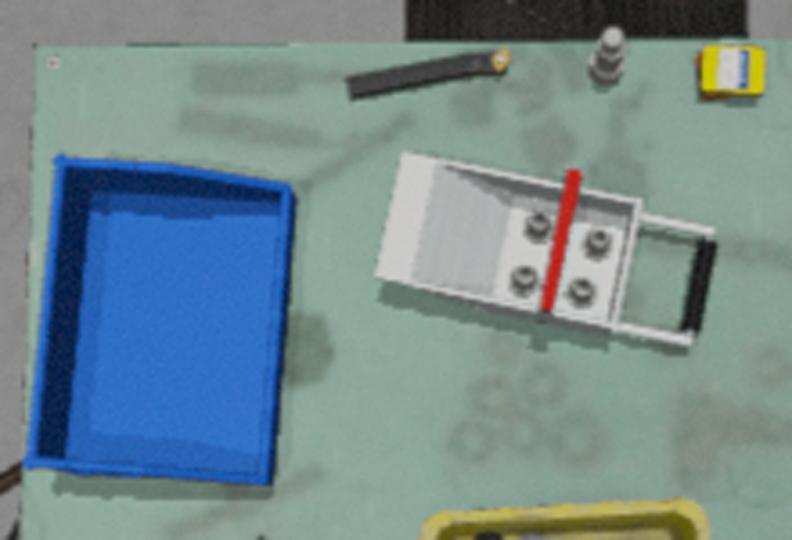

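View pics/side0z.png

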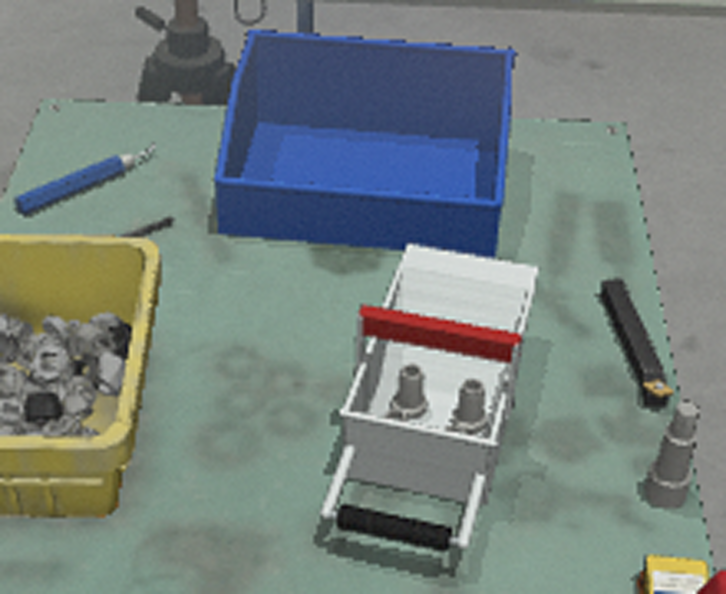

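The top view zoom shows the tray hook end on the left with four upright sleeves. The bin's low front edge is at about (285,330) in the zoom. I have what I need to plan, so I'll check the obstacle height along the path and work out the first move.

```bash
cat >> h.py <<'E'
def rel(tgt,obs,yaw=None):
    # mm along tool axes (tool pointing down) to TCP target, at yaw
    y=np.radians(obs["tool_rot"][2] if yaw is None else yaw); d=(np.asarray(tgt)-obs["tool_pos"])*1000
    xt=np.array([np.cos(y),np.sin(y),0]); yt=np.array([np.sin(y),-np.cos(y),0])
    return np.round([d@xt,d@yt,-d[2]],1)
E
python3 - <<'E'
from h import *
from cell import env
np.set_printoptions(precision=3,suppress=True)
c=dict(np.load("top0.npz"));P=cloud(c)
for n in("top","side"):
    P=cloud(dict(np.load(n+"0.npz"))).reshape(-1,3); A=np.array([.282,-.586]);B=np.array([.588,-.012]);L=np.linalg.norm(B-A);e=(B-A)/L
    t=(P[:,:2]-A)@e; s=(P[:,:2]-A)@np.array([-e[1],e[0]]); m=(t>60e-3)&(t<L+.1)&(abs(s)<.12)&(P[:,2]<.6)
    for a in np.arange(0,.8,.08):
        k=m&(t>=a)&(t<a+.08); print(n,round(a,2),k.sum(),np.percentile(P[k][:,2],99.5) if k.sum()>5 else None)
o=env.get_obs(); print(rel([.588,-.012,.30],o,-12.2), o["tool_rot"][2]+12.2)
E
```

```text
top 0.0 1049 0.33609870380634704
top 0.08 2108 0.33245251296386635
top 0.16 2868 0.08195098964177322
top 0.24 2838 0.08116766463167878
top 0.32 2402 0.01574553491405991
top 0.4 2409 0.017370806388596404
top 0.48 2345 0.03861938734224443
top 0.56 2335 0.1028051015736483
top 0.64 2308 0.10764716002329477
top 0.72 911 0.06394667172962125
side 0.0 1397 0.3350176622560198
side 0.08 208 0.33481133918451134
side 0.16 2588 0.08056471435951919
side 0.24 4483 0.07975316033924151
side 0.32 5119 0.014206962439967052
side 0.4 4012 0.02111411382926494
side 0.48 3654 0.03842662093364922
side 0.56 3182 0.10496171408697262
side 0.64 2568 0.10632758650828898
side 0.72 905 0.06403836382648191
[ 178.2 -624.9 -100.2] 37.91677684797226
```

```bash
python3 -m pendant '[{"rz":6.3},{"rz":6.3},{"rz":6.3},{"rz":6.3},{"rz":6.3},{"rz":6.3},{"tx":9,"ty":-31},{"tx":9,"ty":-31},{"tx":9,"ty":-31},{"tx":9,"ty":-31},{"tx":9,"ty":-31},{"tx":9,"ty":-31},{"tx":9,"ty":-31},{"tx":9,"ty":-31},{"tx":9,"ty":-31},{"tx":9,"ty":-31},{"tx":9,"ty":-31},{"tx":9,"ty":-31},{"tx":9,"ty":-31},{"tx":9,"ty":-31}]'
python3 - <<'E'
from h import *
from cell import env
o=env.get_obs(); print(rel([.588,-.012,.20],o), o["tool_rot"],o["qpos"])
E
```

```text
[ 5.246e+02 -3.835e+02 -2.000e-01] [-1.79902324e+02  6.31768592e-03  2.57167768e+01] [65.09231222 18.43557436 -4.01667474 83.16678329  1.29632648 78.54062692
 -3.26183546]invalid input at $[0]: expected keys rx, ry, rz, tx, ty, tz, jaw
```

```bash
python3 -m pendant '[{"rx":0,"ry":0,"rz":6.3,"tx":0,"ty":0,"tz":0,"jaw":87},{"rx":0,"ry":0,"rz":6.3,"tx":0,"ty":0,"tz":0,"jaw":87},{"rx":0,"ry":0,"rz":6.3,"tx":0,"ty":0,"tz":0,"jaw":87},{"rx":0,"ry":0,"rz":6.3,"tx":0,"ty":0,"tz":0,"jaw":87},{"rx":0,"ry":0,"rz":6.3,"tx":0,"ty":0,"tz":0,"jaw":87},{"rx":0,"ry":0,"rz":6.3,"tx":0,"ty":0,"tz":0,"jaw":87},{"rx":0,"ry":0,"rz":0,"tx":9,"ty":-31,"tz":0,"jaw":87},{"rx":0,"ry":0,"rz":0,"tx":9,"ty":-31,"tz":0,"jaw":87},{"rx":0,"ry":0,"rz":0,"tx":9,"ty":-31,"tz":0,"jaw":87},{"rx":0,"ry":0,"rz":0,"tx":9,"ty":-31,"tz":0,"jaw":87},{"rx":0,"ry":0,"rz":0,"tx":9,"ty":-31,"tz":0,"jaw":87},{"rx":0,"ry":0,"rz":0,"tx":9,"ty":-31,"tz":0,"jaw":87},{"rx":0,"ry":0,"rz":0,"tx":9,"ty":-31,"tz":0,"jaw":87},{"rx":0,"ry":0,"rz":0,"tx":9,"ty":-31,"tz":0,"jaw":87},{"rx":0,"ry":0,"rz":0,"tx":9,"ty":-31,"tz":0,"jaw":87},{"rx":0,"ry":0,"rz":0,"tx":9,"ty":-31,"tz":0,"jaw":87},{"rx":0,"ry":0,"rz":0,"tx":9,"ty":-31,"tz":0,"jaw":87},{"rx":0,"ry":0,"rz":0,"tx":9,"ty":-31,"tz":0,"jaw":87}]' 40
python3 - <<'E'
from h import *
from cell import env
o=env.get_obs(); print(rel([.588,-.012,.20],o), o["tool_rot"],o["qpos"])
E
```

```text
time_s: 1.6
tool_pos: [0.4657, -0.2429, 0.2005]
tool_rot: [180.0, 0.0, -12.1]
force: [0.4, -0.2, -0.2]
grip_width: 0.087
[  71.2 -251.4    0.5] [ 1.79993316e+02  2.76031687e-02 -1.20896812e+01] [ 38.96600435   3.91339666 -14.95791067 100.32777467   1.05325803
  75.91894954 -78.30500025]
```

```bash
python3 -m pendant '[{"rx":0,"ry":0,"rz":0,"tx":8,"ty":-28,"tz":0,"jaw":87},{"rx":0,"ry":0,"rz":0,"tx":8,"ty":-28,"tz":0,"jaw":87},{"rx":0,"ry":0,"rz":0,"tx":8,"ty":-28,"tz":0,"jaw":87},{"rx":0,"ry":0,"rz":0,"tx":8,"ty":-28,"tz":0,"jaw":87},{"rx":0,"ry":0,"rz":0,"tx":8,"ty":-28,"tz":0,"jaw":87},{"rx":0,"ry":0,"rz":0,"tx":8,"ty":-28,"tz":0,"jaw":87},{"rx":0,"ry":0,"rz":0,"tx":8,"ty":-28,"tz":0,"jaw":87},{"rx":0,"ry":0,"rz":0,"tx":8,"ty":-28,"tz":0,"jaw":87},{"rx":0,"ry":0,"rz":0,"tx":7,"ty":-27,"tz":0,"jaw":87},{"rx":0,"ry":0,"rz":0,"tx":0,"ty":0,"tz":10,"jaw":87},{"rx":0,"ry":0,"rz":0,"tx":0,"ty":0,"tz":10,"jaw":87},{"rx":0,"ry":0,"rz":0,"tx":0,"ty":0,"tz":10,"jaw":87},{"rx":0,"ry":0,"rz":0,"tx":0,"ty":0,"tz":10,"jaw":87},{"rx":0,"ry":0,"rz":0,"tx":0,"ty":0,"tz":10,"jaw":87},{"rx":0,"ry":0,"rz":0,"tx":0,"ty":0,"tz":0,"jaw":87}]' 40
python3 - <<'E'
from h import *
from cell import env
o=env.get_obs(); print(rel([.588,-.012,.091],o), o["tool_rot"],o["qpos"])
for n in("top","side"):
    c=env.read_camera(n); np.savez(n+"1.npz",**c)
    im=c["img"][90:240,200:420] if n=="top" else c["img"][110:290,220:440]
    cv2.imwrite(f"pics/{n}1.png",cv2.resize(im[:,:,::-1],None,fx=3.3,fy=3.3))
E
```

```text
time_s: 2.85
tool_pos: [0.5854, -0.0154, 0.1477]
tool_rot: [179.9, 0.3, -12.2]
force: [-1.1, 0.4, 0.3]
grip_width: 0.0871
[ 1.8 -3.8 56.7] [179.92877848   0.26158526 -12.19544861] [  21.30947588   14.42217589  -26.09750355   95.65790594    6.62050218
   71.72481607 -108.37998319]
```

View pics/side1.png

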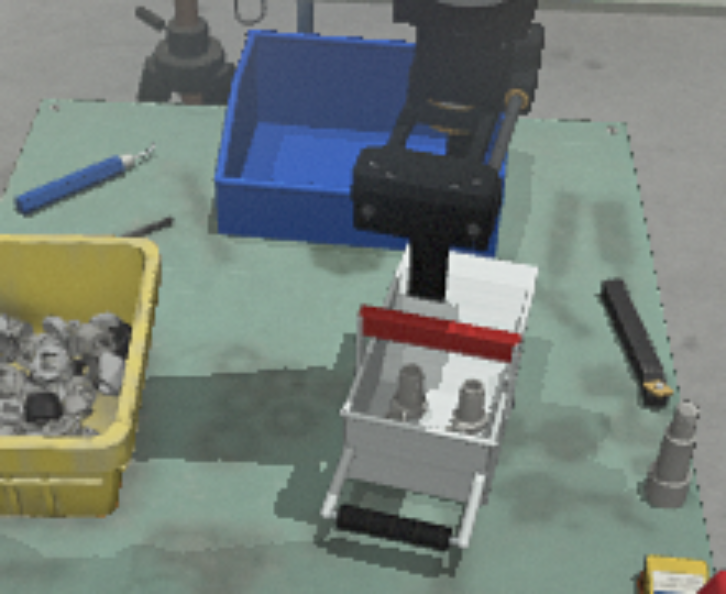

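View pics/top1.png

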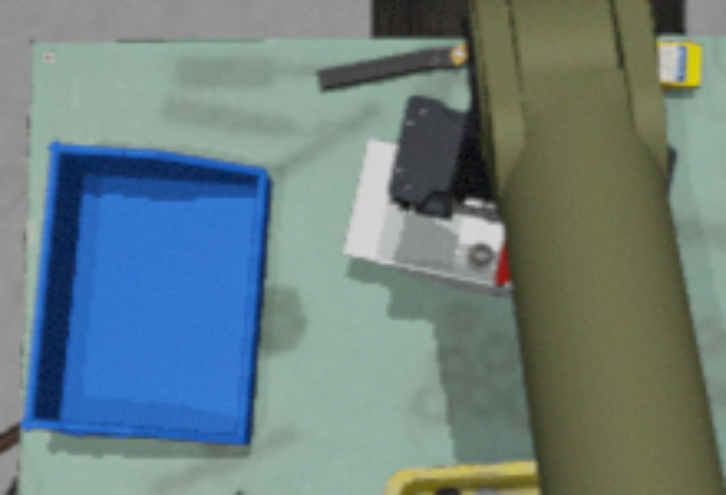

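Run:
```python
from h import *
np.set_printoptions(precision=3,suppress=True)
t=np.array([.5854,-.0154,.1477]); y=np.radians(-12.2); yt=np.array([np.sin(y),-np.cos(y),0])
for n,o in(("top",(200,90)),("side",(220,110))):
    c=dict(np.load(n+"1.npz")); 
    tip=t-[0,0,.014]
    for k,p in dict(tcp=t,tipA=tip+yt*.044,tipB=tip-yt*.044,bodyA=t+[0,0,.06]+yt*.095,bodyB=t+[0,0,.06]-yt*.095).items(): print(n,k,(proj(c,p)[0]-o)*3.3)
    P=cloud(c); m=(P[...,0]>.4)&(P[...,0]<.75)&(abs(P[...,1])<.16)&(P[...,2]>.115)&(P[...,2]<.40)
    Q=P[m]
    for a in np.arange(.12,.40,.02):
        k=Q[(Q[:,2]>=a)&(Q[:,2]<a+.02)]
        if len(k): print(n,round(a,2),len(k),k.min(0),k.max(0))
```

```text
top tcp [520.738 210.985]
top tipA [575.185 225.847]
top tipB [464.624 202.988]
top bodyA [652.648 221.718]
top bodyB [398.169 169.248]
top 0.16 2 [0.587 0.03  0.177] [0.587 0.033 0.18 ]
top 0.18 3 [0.586 0.03  0.188] [0.588 0.035 0.195]
top 0.24 79 [0.558 0.006 0.241] [0.63  0.078 0.26 ]
top 0.26 270 [ 0.561 -0.113  0.26 ] [0.641 0.084 0.28 ]
top 0.28 390 [ 0.567 -0.113  0.28 ] [0.641 0.084 0.293]
top 0.32 161 [0.557 0.015 0.324] [0.616 0.039 0.34 ]
top 0.34 36 [0.557 0.018 0.34 ] [0.618 0.039 0.349]
top 0.36 5 [0.569 0.019 0.371] [0.581 0.023 0.374]
top 0.38 6 [0.575 0.021 0.381] [0.583 0.023 0.39 ]
side tcp [438.896 275.215]
side tipA [422.511 336.369]
side tipB [451.492 251.33 ]
side bodyA [409.583 295.192]
side bodyB [474.844 116.203]
side 0.16 42 [ 0.564 -0.07   0.17 ] [ 0.586 -0.063  0.18 ]
side 0.18 85 [ 0.565 -0.071  0.18 ] [ 0.586 -0.062  0.2  ]
side 0.2 118 [ 0.564 -0.076  0.2  ] [0.6   0.036 0.22 ]
side 0.22 13 [ 0.587 -0.103  0.22 ] [0.601 0.034 0.238]
side 0.24 500 [ 0.532 -0.109  0.24 ] [0.64  0.059 0.26 ]
side 0.26 551 [ 0.531 -0.116  0.26 ] [0.641 0.064 0.28 ]
side 0.28 959 [ 0.532 -0.116  0.28 ] [0.64  0.069 0.3  ]
side 0.3 281 [ 0.561 -0.039  0.3  ] [0.615 0.01  0.32 ]
side 0.32 210 [ 0.549 -0.04   0.32 ] [0.632 0.022 0.34 ]
side 0.34 515 [ 0.549 -0.055  0.34 ] [0.631 0.027 0.36 ]
side 0.36 379 [ 0.549 -0.055  0.36 ] [ 0.623 -0.014  0.38 ]
side 0.38 502 [ 0.548 -0.055  0.38 ] [ 0.624 -0.011  0.4  ]
```

Run:
```python
from h import *
c=dict(np.load("side1.npz")); cv2.imwrite("pics/side1z.png",cv2.resize(c["img"][140:240,310:400,::-1],None,fx=6,fy=6))
P=cloud(c); np.set_printoptions(precision=3,suppress=True)
for v in range(185,215,2): print(v,P[v,349],c["img"][v,349])
```

```text
185 [ 0.574 -0.07   0.212] [30 31 28]
187 [ 0.574 -0.07   0.207] [17 17 20]
189 [ 0.574 -0.068  0.2  ] [23 24 25]
191 [ 0.575 -0.068  0.195] [23 22 23]
193 [ 0.575 -0.067  0.19 ] [18 22 18]
195 [ 0.575 -0.067  0.185] [17 14 22]
197 [ 0.576 -0.065  0.179] [22 27 26]
199 [ 0.576 -0.068  0.176] [18 15 12]
201 [0.582 0.078 0.048] [165 172 170]
203 [0.582 0.077 0.043] [156 163 158]
205 [0.583 0.073 0.039] [158 167 164]
207 [ 0.579 -0.012  0.107] [117  34  33]
209 [ 0.58  -0.015  0.104] [122  44  42]
211 [ 0.58  -0.017  0.1  ] [104  37  34]
213 [ 0.55  -0.688  0.692] [97 21 24]
```

View pics/side1z.png

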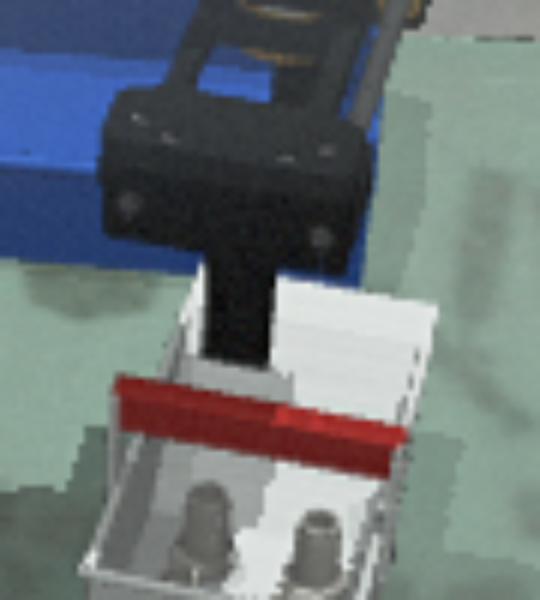

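Run:
```python
from h import *
from cell import env
np.set_printoptions(precision=3,suppress=True)
print(env.tip_reach)
c=env.read_camera("side"); np.savez("side2.npz",**c); P=cloud(c)
for v in range(191,225,2): print(v,P[v,349],c["img"][v,349])
o=env.get_obs(); print(o["time_s"],o["tool_pos"],o["tool_rot"],o["qpos"],o["grip_width"],o["force"])
cv2.imwrite("pics/side2z.png",cv2.resize(c["img"][140:240,310:400,::-1],None,fx=6,fy=6))
```

```text
0.014
191 [ 0.575 -0.069  0.196] [22 27 23]
193 [ 0.575 -0.066  0.189] [13 20 16]
195 [ 0.575 -0.066  0.184] [24 22 23]
197 [ 0.576 -0.067  0.18 ] [21 17 21]
199 [ 0.576 -0.066  0.174] [39 41 40]
201 [0.582 0.078 0.048] [159 166 161]
203 [0.582 0.076 0.043] [157 163 158]
205 [0.583 0.072 0.041] [157 167 163]
207 [ 0.579 -0.009  0.104] [117  33  32]
209 [ 0.579 -0.015  0.104] [118  39  38]
211 [ 0.58  -0.017  0.099] [99 25 26]
213 [ 0.58  -0.015  0.092] [97 28 24]
215 [0.584 0.054 0.024] [115 101  99]
217 [0.584 0.049 0.022] [156 161 159]
219 [0.584 0.047 0.018] [155 161 157]
221 [0.584 0.046 0.012] [162 168 167]
223 [0.584 0.041 0.011] [162 169 164]
3.0 [ 0.588 -0.015  0.151] [179.992  -0.018 -12.139] [  21.284   14.311  -26.157   95.413    6.6     71.788 -108.374] 0.08703174704089864 [ 0.124  0.357 -0.405]
```

View pics/side2z.png

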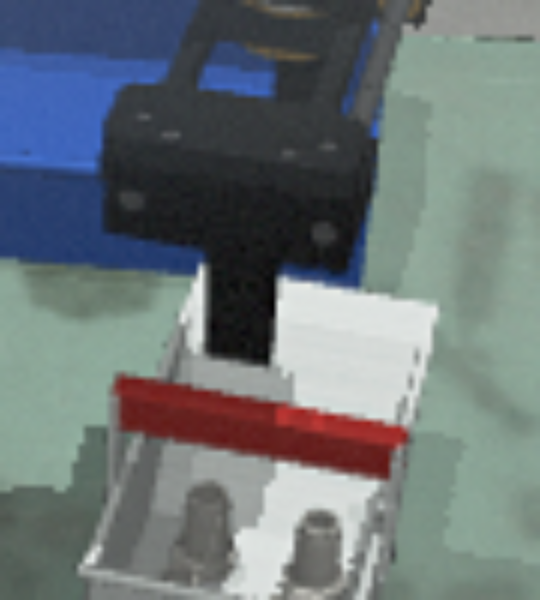

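The side view shows the near finger ending at row 200, i.e. z≈0.172. The reported TCP puts the tip at about 0.137, roughly 35 mm lower. I'll lower to the nominal grasp height, which is safe either way, and compare again before closing.

```bash
python3 -m pendant '[{"rx":0,"ry":0,"rz":0,"tx":0,"ty":-2,"tz":15,"jaw":87},{"rx":0,"ry":0,"rz":0,"tx":0,"ty":0,"tz":15,"jaw":87},{"rx":0,"ry":0,"rz":0,"tx":0,"ty":0,"tz":15,"jaw":87},{"rx":0,"ry":0,"rz":0,"tx":0,"ty":0,"tz":15,"jaw":87},{"rx":0,"ry":0,"rz":0,"tx":0,"ty":0,"tz":0,"jaw":87},{"rx":0,"ry":0,"rz":0,"tx":0,"ty":0,"tz":0,"jaw":87}]' 40
python3 - <<'E'
from h import *
from cell import env
np.set_printoptions(precision=3,suppress=True)
c=env.read_camera("side"); np.savez("side3.npz",**c); P=cloud(c)
for v in range(197,232,2): print(v,P[v,349],c["img"][v,349])
m=(P[...,0]>.4)&(P[...,0]<.75)&(abs(P[...,1])<.16)&(P[...,2]>.08)&(P[...,2]<.30)&(c["img"].max(-1)<60); Q=P[m]
for a in np.arange(.08,.30,.02):
    k=Q[(Q[:,2]>=a)&(Q[:,2]<a+.02)]
    if len(k): print(round(a,2),len(k),k.min(0),k.max(0))
cv2.imwrite("pics/side3z.png",cv2.resize(c["img"][140:240,310:400,::-1],None,fx=6,fy=6))
E
```

```text
time_s: 3.5
tool_pos: [0.5878, -0.0121, 0.0909]
tool_rot: [180.0, 0.0, -12.1]
force: [-0.0, 0.2, 0.1]
grip_width: 0.0873
197 [ 0.574 -0.104  0.21 ] [25 22 21]
199 [ 0.574 -0.104  0.206] [15 11 16]
201 [ 0.575 -0.098  0.196] [22 20 18]
203 [ 0.575 -0.1    0.193] [16 22 20]
205 [ 0.575 -0.099  0.187] [22 19 21]
207 [ 0.577 -0.068  0.155] [26 27 29]
209 [ 0.577 -0.068  0.15 ] [23 23 20]
211 [ 0.578 -0.067  0.144] [15 15 18]
213 [ 0.578 -0.067  0.138] [15 19 15]
215 [ 0.578 -0.066  0.132] [30 30 28]
217 [ 0.579 -0.064  0.125] [19 17 17]
219 [ 0.579 -0.065  0.12 ] [11  7  7]
221 [ 0.579 -0.062  0.113] [56 58 59]
223 [0.585 0.044 0.007] [163 168 166]
225 [0.585 0.039 0.005] [157 162 160]
227 [0.585 0.034 0.004] [158 163 161]
229 [ 0.585  0.032 -0.001] [142 149 146]
231 [0.585 0.021 0.003] [167 171 168]
0.08 1 [ 0.591 -0.016  0.091] [ 0.591 -0.016  0.091]
0.1 22 [ 0.567 -0.067  0.113] [ 0.587 -0.06   0.119]
0.12 79 [ 0.566 -0.068  0.12 ] [ 0.588 -0.06   0.14 ]
0.14 108 [ 0.565 -0.07   0.14 ] [0.602 0.038 0.159]
0.16 10 [0.589 0.028 0.16 ] [0.602 0.034 0.163]
0.18 278 [ 0.535 -0.107  0.181] [0.641 0.063 0.2  ]
0.2 362 [ 0.533 -0.114  0.2  ] [0.641 0.06  0.22 ]
0.22 844 [ 0.533 -0.113  0.22 ] [0.64  0.054 0.24 ]
0.24 237 [ 0.562 -0.035  0.24 ] [ 0.615 -0.004  0.26 ]
0.26 133 [ 0.551 -0.038  0.26 ] [0.632 0.017 0.28 ]
0.28 178 [ 0.554 -0.051  0.28 ] [0.632 0.024 0.296]
```

View pics/side3z.png

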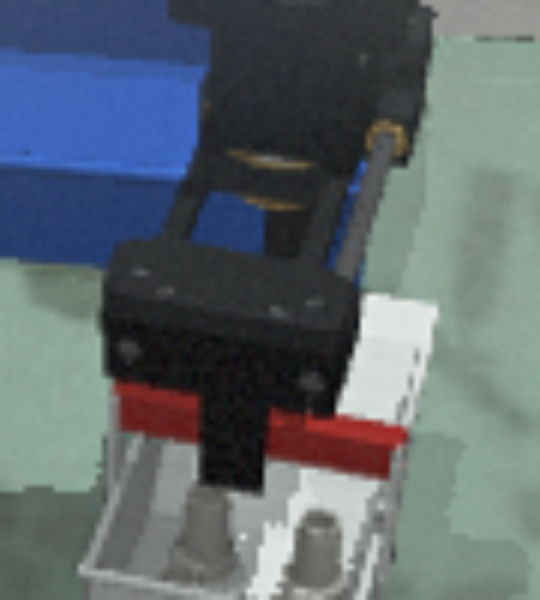

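Everything in the picture says the tips are at z≈0.111, which is above the bridge top at 0.106, even though the reported pose says 0.077. Closing gently here settles it: width 12 mm means the report is right, and 0 means the camera is.

```bash
python3 -m pendant '[{"rx":0,"ry":0,"rz":0,"tx":0,"ty":0,"tz":0,"jaw":0},{"rx":0,"ry":0,"rz":0,"tx":0,"ty":0,"tz":0,"jaw":0},{"rx":0,"ry":0,"rz":0,"tx":0,"ty":0,"tz":0,"jaw":0},{"rx":0,"ry":0,"rz":0,"tx":0,"ty":0,"tz":0,"jaw":0},{"rx":0,"ry":0,"rz":0,"tx":0,"ty":0,"tz":0,"jaw":0},{"rx":0,"ry":0,"rz":0,"tx":0,"ty":0,"tz":0,"jaw":0},{"rx":0,"ry":0,"rz":0,"tx":0,"ty":0,"tz":0,"jaw":0},{"rx":0,"ry":0,"rz":0,"tx":0,"ty":0,"tz":0,"jaw":0}]' 10
python3 - <<'E'
from h import *
from cell import env
c=env.read_camera("side"); np.savez("side4.npz",**c); print(env.get_obs()["grip_width"])
cv2.imwrite("pics/side4z.png",cv2.resize(c["img"][140:240,310:400,::-1],None,fx=6,fy=6))
E
```

```text
time_s: 4.22
tool_pos: [0.5879, -0.012, 0.0907]
tool_rot: [180.0, 0.0, -12.1]
force: [0.1, 0.5, -0.7]
grip_width: 0.0417
0.037349709818594444
```

View pics/side4z.png

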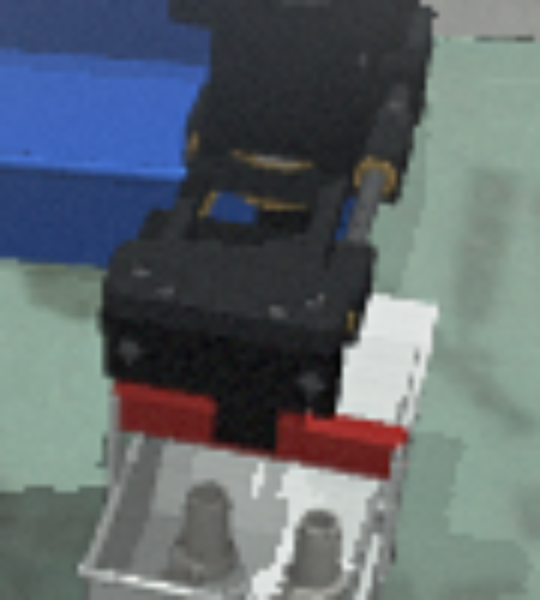

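```bash
python3 -m pendant '[{"rx":0,"ry":0,"rz":0,"tx":0,"ty":0,"tz":0,"jaw":0},{"rx":0,"ry":0,"rz":0,"tx":0,"ty":0,"tz":0,"jaw":0},{"rx":0,"ry":0,"rz":0,"tx":0,"ty":0,"tz":0,"jaw":0},{"rx":0,"ry":0,"rz":0,"tx":0,"ty":0,"tz":0,"jaw":0},{"rx":0,"ry":0,"rz":0,"tx":0,"ty":0,"tz":0,"jaw":0},{"rx":0,"ry":0,"rz":0,"tx":0,"ty":0,"tz":0,"jaw":0},{"rx":0,"ry":0,"rz":0,"tx":0,"ty":0,"tz":0,"jaw":0},{"rx":0,"ry":0,"rz":0,"tx":0,"ty":0,"tz":0,"jaw":0}]' 10
python3 - <<'E'
from h import *
from cell import env
c=env.read_camera("side"); np.savez("side5.npz",**c); print(env.get_obs()["grip_width"])
cv2.imwrite("pics/side5z.png",cv2.resize(c["img"][140:240,310:400,::-1],None,fx=6,fy=6))
E
```

```text
time_s: 4.93
tool_pos: [0.5879, -0.012, 0.0907]
tool_rot: [180.0, 0.0, -12.1]
force: [-0.2, 0.5, 0.5]
grip_width: 0.0005
0.0007325800294197813
```

View pics/side5z.png

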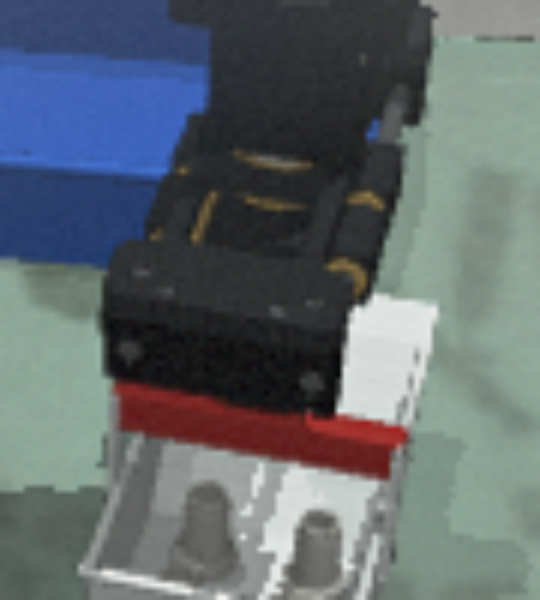

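The fingers closed to zero with no contact, so the camera is right: the true TCP is about 34 mm above the reported z. I'll correct for that, open to 50 mm and lower 34 mm.

```bash
python3 -m pendant '[{"rx":0,"ry":0,"rz":0,"tx":0,"ty":0,"tz":0,"jaw":55},{"rx":0,"ry":0,"rz":0,"tx":0,"ty":0,"tz":0,"jaw":55},{"rx":0,"ry":0,"rz":0,"tx":0,"ty":0,"tz":0,"jaw":55},{"rx":0,"ry":0,"rz":0,"tx":0,"ty":0,"tz":0,"jaw":55},{"rx":0,"ry":0,"rz":0,"tx":0,"ty":0,"tz":0,"jaw":55},{"rx":0,"ry":0,"rz":0,"tx":0,"ty":0,"tz":0,"jaw":55},{"rx":0,"ry":0,"rz":0,"tx":0,"ty":0,"tz":0,"jaw":55},{"rx":0,"ry":0,"rz":0,"tx":0,"ty":0,"tz":0,"jaw":55},{"rx":0,"ry":0,"rz":0,"tx":0,"ty":0,"tz":0,"jaw":55},{"rx":0,"ry":0,"rz":0,"tx":0,"ty":0,"tz":0,"jaw":55},{"rx":0,"ry":0,"rz":0,"tx":0,"ty":0,"tz":9,"jaw":55},{"rx":0,"ry":0,"rz":0,"tx":0,"ty":0,"tz":9,"jaw":55},{"rx":0,"ry":0,"rz":0,"tx":0,"ty":0,"tz":8,"jaw":55},{"rx":0,"ry":0,"rz":0,"tx":0,"ty":0,"tz":8,"jaw":55},{"rx":0,"ry":0,"rz":0,"tx":0,"ty":0,"tz":0,"jaw":55},{"rx":0,"ry":0,"rz":0,"tx":0,"ty":0,"tz":0,"jaw":55}]' 10
python3 - <<'E'
from h import *
from cell import env
np.set_printoptions(precision=3,suppress=True)
c=env.read_camera("side"); np.savez("side6.npz",**c); P=cloud(c)
m=(P[...,0]>.4)&(P[...,0]<.75)&(abs(P[...,1])<.16)&(P[...,2]>.06)&(P[...,2]<.30)&(c["img"].max(-1)<60); Q=P[m]
for a in np.arange(.06,.24,.02):
    k=Q[(Q[:,2]>=a)&(Q[:,2]<a+.02)]
    if len(k): print(round(a,2),len(k),k.min(0),k.max(0))
cv2.imwrite("pics/side6z.png",cv2.resize(c["img"][140:240,310:400,::-1],None,fx=6,fy=6))
c=env.read_camera("top");np.savez("top6.npz",**c);
cv2.imwrite("pics/top6z.png",cv2.resize(c["img"][90:240,200:420,::-1],None,fx=3.3,fy=3.3))
E
```

```text
time_s: 6.32
tool_pos: [0.5871, -0.012, 0.0557]
tool_rot: [180.0, 0.1, -12.1]
force: [0.2, -0.2, -0.2]
grip_width: 0.0548
0.06 5 [ 0.57  -0.049  0.077] [ 0.583 -0.046  0.08 ]
0.08 71 [ 0.569 -0.052  0.08 ] [ 0.591 -0.043  0.1  ]
0.12 44 [0.584 0.013 0.121] [0.602 0.023 0.135]
0.14 186 [ 0.534 -0.105  0.146] [0.641 0.064 0.16 ]
0.16 418 [ 0.532 -0.111  0.16 ] [0.641 0.062 0.18 ]
0.18 892 [ 0.534 -0.112  0.18 ] [0.64 0.07 0.2 ]
0.2 225 [ 0.562 -0.036  0.2  ] [0.616 0.011 0.22 ]
0.22 145 [ 0.553 -0.037  0.22 ] [ 0.627 -0.005  0.24 ]
```

View pics/side6z.png

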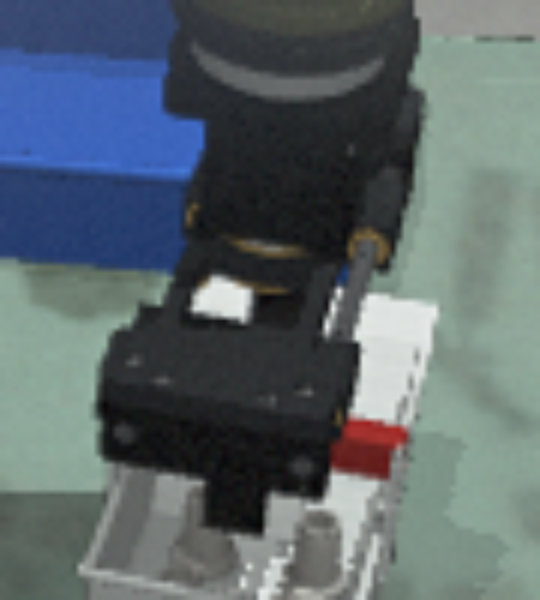

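View pics/top6z.png

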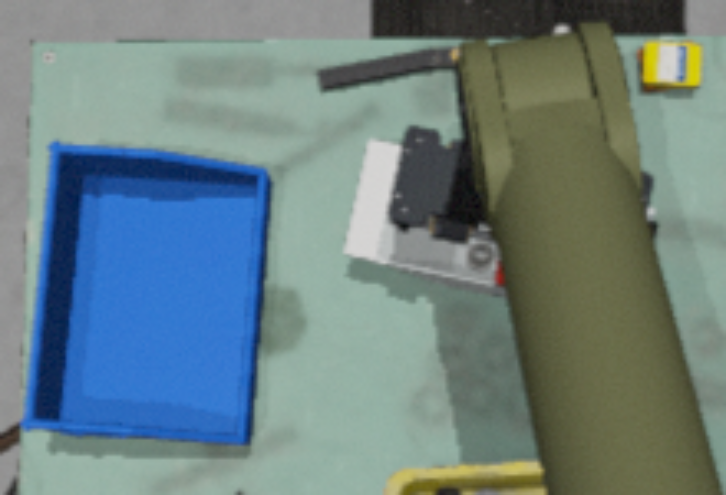

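```bash
python3 -m pendant '[{"rx":0,"ry":0,"rz":0,"tx":0,"ty":0,"tz":0,"jaw":0},{"rx":0,"ry":0,"rz":0,"tx":0,"ty":0,"tz":0,"jaw":0},{"rx":0,"ry":0,"rz":0,"tx":0,"ty":0,"tz":0,"jaw":0},{"rx":0,"ry":0,"rz":0,"tx":0,"ty":0,"tz":0,"jaw":0},{"rx":0,"ry":0,"rz":0,"tx":0,"ty":0,"tz":0,"jaw":0},{"rx":0,"ry":0,"rz":0,"tx":0,"ty":0,"tz":0,"jaw":0},{"rx":0,"ry":0,"rz":0,"tx":0,"ty":0,"tz":0,"jaw":0},{"rx":0,"ry":0,"rz":0,"tx":0,"ty":0,"tz":0,"jaw":0},{"rx":0,"ry":0,"rz":0,"tx":0,"ty":0,"tz":0,"jaw":0},{"rx":0,"ry":0,"rz":0,"tx":0,"ty":0,"tz":0,"jaw":0},{"rx":0,"ry":0,"rz":0,"tx":0,"ty":0,"tz":0,"jaw":0},{"rx":0,"ry":0,"rz":0,"tx":0,"ty":0,"tz":0,"jaw":0}]' 45
```

```text
time_s: 7.42
tool_pos: [0.588, -0.0116, 0.0568]
tool_rot: [-180.0, -0.0, -12.1]
force: [0.3, 1.4, 0.2]
grip_width: 0.0116
```

Gripped on the bridge at 11.6 mm. Before moving, I'll check clearance from the yellow bin.

Run:
```python
from h import *
np.set_printoptions(precision=3,suppress=True)
for n in("top0","side0"):
    c=dict(np.load(n+".npz"));P=cloud(c);hsv=cv2.cvtColor(c["img"],cv2.COLOR_RGB2HSV);H,S=hsv[...,0],hsv[...,1]
    m=(H>18)&(H<35)&(S>100)&(P[...,0]>.3)&(P[...,0]<.6)&(P[...,1]>-.2)&(P[...,1]<.15)&(c["range_z"]>0); Q=P[m]; print(n,m.sum(),np.percentile(Q,[0.5,99.5],axis=0))
    T=Q[Q[:,2]>.05]; print(np.percentile(T,[.5,99.5],axis=0))
```

```text
top0 1192 [[ 0.301 -0.12  -0.002]
 [ 0.397  0.091  0.089]]
[[ 0.301 -0.12   0.051]
 [ 0.397  0.091  0.089]]
side0 1663 [[ 0.301 -0.123  0.006]
 [ 0.397  0.087  0.086]]
[[ 0.301 -0.124  0.05 ]
 [ 0.397  0.088  0.087]]
```

```bash
python3 -m pendant '[{"rx":0,"ry":0,"rz":0,"tx":0,"ty":0,"tz":-2,"jaw":0},{"rx":0,"ry":0,"rz":0,"tx":0,"ty":0,"tz":-4,"jaw":0},{"rx":0,"ry":0,"rz":0,"tx":0,"ty":0,"tz":-6,"jaw":0},{"rx":0,"ry":0,"rz":0,"tx":0,"ty":0,"tz":-6,"jaw":0},{"rx":0,"ry":0,"rz":0,"tx":0,"ty":0,"tz":-6,"jaw":0},{"rx":0,"ry":0,"rz":0,"tx":0,"ty":0,"tz":-4,"jaw":0},{"rx":0,"ry":0,"rz":0,"tx":0,"ty":0,"tz":-2,"jaw":0},{"rx":0,"ry":0,"rz":-1,"tx":0,"ty":0,"tz":0,"jaw":0},{"rx":0,"ry":0,"rz":-2,"tx":0,"ty":0,"tz":0,"jaw":0},{"rx":0,"ry":0,"rz":-2,"tx":0,"ty":0,"tz":0,"jaw":0},{"rx":0,"ry":0,"rz":-2,"tx":0,"ty":0,"tz":0,"jaw":0},{"rx":0,"ry":0,"rz":-1,"tx":0,"ty":0,"tz":0,"jaw":0},{"rx":0,"ry":0,"rz":0,"tx":0,"ty":0,"tz":0,"jaw":0},{"rx":0,"ry":0,"rz":0,"tx":0,"ty":0,"tz":0,"jaw":0}]' 45;  python3 - <<'E'
from h import *
from cell import env
o=env.get_obs(); print(rel([.519,.088,.087],o),o["grip_width"])
c=env.read_camera("side"); np.savez("side7.npz",**c)
cv2.imwrite("pics/side7z.png",cv2.resize(c["img"][110:290,220:440,::-1],None,fx=3.3,fy=3.3))
c=env.read_camera("top");np.savez("top7.npz",**c);
cv2.imwrite("pics/top7z.png",cv2.resize(c["img"][90:240,200:420,::-1],None,fx=3.3,fy=3.3))
E
```

```text
time_s: 8.58
tool_pos: [0.5877, -0.012, 0.0865]
tool_rot: [180.0, 0.0, -4.1]
force: [-0.1, -0.5, -5.9]
grip_width: 0.0116
[-75.7 -94.9  -0.5] 0.011590171103484065
```

View pics/side7z.png

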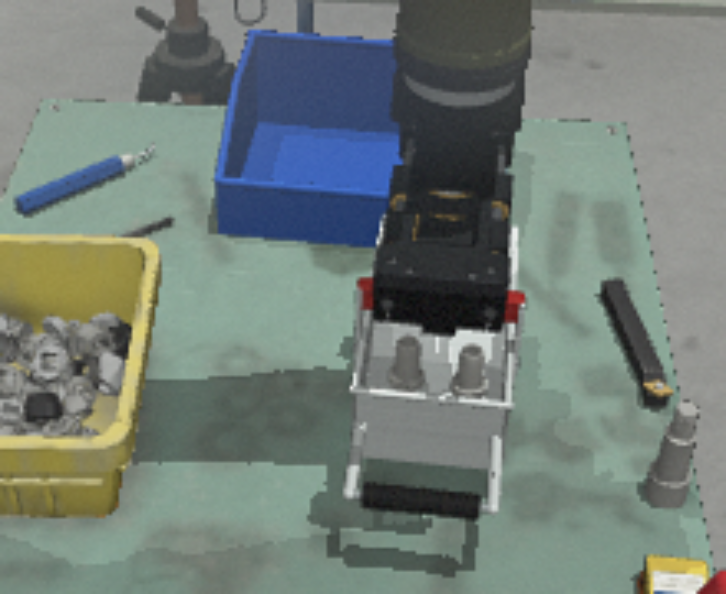

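View pics/top7z.png

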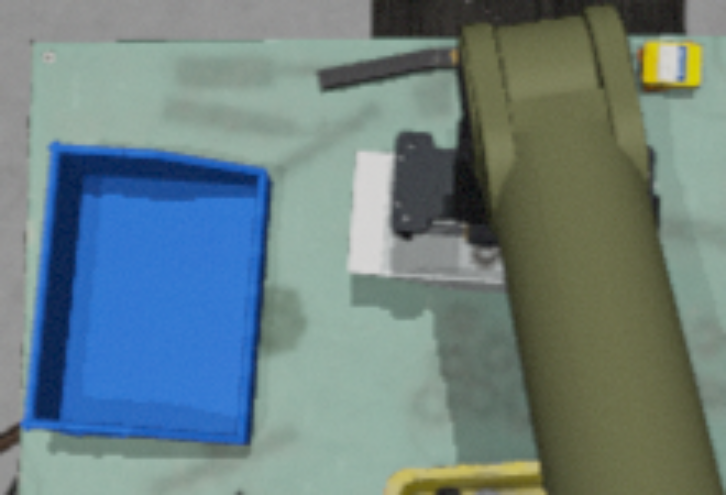

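The tray is lifted and level with the sleeves upright. Now I'll measure the lip edge directly so I can place it relative to the rim.

```bash
cat >> h.py <<'E'
def lipedge(c,z,box):
    # front edge of white lip plate (top view): leftmost bright pixel per row, ray to plane z
    u0,u1,v0,v1=box; hsv=cv2.cvtColor(c["img"],cv2.COLOR_RGB2HSV); m=(hsv[...,1]<28)&(hsv[...,2]>170); pts=[]
    for v in range(v0,v1):
        u=np.nonzero(m[v,u0:u1])[0]
        if len(u)>5: pts.append((u0+u.min()-.5,v))
    pts=np.array(pts,float); E=ray(c,pts,z)
    l=cv2.fitLine(E[:,:2].astype(np.float32),cv2.DIST_HUBER,0,.001,.001).ravel()
    return pts,E,l
E
python3 - <<'E'
from h import *
np.set_printoptions(precision=4,suppress=True)
c=dict(np.load("top7.npz"))
pts,E,l=lipedge(c,.093,(300,340,130,180)); print(pts[::4],len(pts)); 
k=slice(3,-3); E=E[k]; l=cv2.fitLine(E[:,:2].astype(np.float32),cv2.DIST_HUBER,0,.001,.001).ravel()
print(E[0],E[-1],E.mean(0),np.degrees(np.arctan2(l[1],l[0])))
P=cloud(c); 
for v in range(138,172,6): print(v,P[v,308:316,2],P[v,312])
u=np.array([np.cos(np.radians(85.9)),np.sin(np.radians(85.9))]); print("pred lip mid",np.array([.5877,-.012])+.132*u)
E
```

```text
[[307.5 136. ]
 [306.5 140. ]
 [306.5 144. ]
 [306.5 148. ]
 [306.5 152. ]
 [305.5 156. ]
 [305.5 160. ]
 [305.5 164. ]
 [304.5 168. ]
 [304.5 172. ]] 37
[0.6374 0.116  0.093 ] [0.556  0.1238 0.093 ] [0.5966 0.1203 0.093 ] -3.788617
138 [0.0936 0.0919 0.0879 0.0872 0.0924 0.0905 0.0926 0.0914] [0.6402 0.104  0.0924]
144 [0.0952 0.093  0.0938 0.0902 0.0905 0.0912 0.0909 0.0906] [0.6242 0.104  0.0905]
150 [0.0898 0.0915 0.0947 0.0926 0.0894 0.09   0.0941 0.0918] [0.6081 0.1041 0.0894]
156 [0.0937 0.0926 0.0929 0.0879 0.0924 0.0905 0.0903 0.0906] [0.5911 0.1039 0.0924]
162 [0.0917 0.0871 0.0934 0.0909 0.0922 0.0942 0.089  0.0931] [0.5749 0.1039 0.0922]
168 [0.0909 0.0932 0.089  0.0954 0.089  0.0849 0.0875 0.0942] [0.5593 0.104  0.089 ]
pred lip mid [0.5971 0.1197]
```

```bash
python3 -m pendant '[{"rx":0,"ry":0,"rz":0,"tx":-2,"ty":-3,"tz":0,"jaw":0},{"rx":0,"ry":0,"rz":0,"tx":-5,"ty":-6,"tz":0,"jaw":0},{"rx":0,"ry":0,"rz":0,"tx":-7,"ty":-8,"tz":0,"jaw":0},{"rx":0,"ry":0,"rz":0,"tx":-7,"ty":-9,"tz":0,"jaw":0},{"rx":0,"ry":0,"rz":0,"tx":-7,"ty":-9,"tz":0,"jaw":0},{"rx":0,"ry":0,"rz":0,"tx":-7,"ty":-9,"tz":0,"jaw":0},{"rx":0,"ry":0,"rz":0,"tx":-7,"ty":-9,"tz":0,"jaw":0},{"rx":0,"ry":0,"rz":0,"tx":-7,"ty":-9,"tz":0,"jaw":0},{"rx":0,"ry":0,"rz":0,"tx":-7,"ty":-9,"tz":0,"jaw":0},{"rx":0,"ry":0,"rz":0,"tx":-7,"ty":-8,"tz":0,"jaw":0},{"rx":0,"ry":0,"rz":0,"tx":-6,"ty":-8,"tz":0,"jaw":0},{"rx":0,"ry":0,"rz":0,"tx":-4,"ty":-5,"tz":0,"jaw":0},{"rx":0,"ry":0,"rz":0,"tx":-3,"ty":-3,"tz":0,"jaw":0},{"rx":0,"ry":0,"rz":0,"tx":0,"ty":0,"tz":0,"jaw":0},{"rx":0,"ry":0,"rz":0,"tx":0,"ty":0,"tz":0,"jaw":0}]' 45;  python3 - <<'E'
from h import *
from cell import env
o=env.get_obs(); print(rel([.519,.088,.057],o),o["grip_width"],o["tool_pos"])
c=env.read_camera("side"); np.savez("side8.npz",**c)
cv2.imwrite("pics/side8z.png",cv2.resize(c["img"][110:290,220:440,::-1],None,fx=3.3,fy=3.3))
c=env.read_camera("top");np.savez("top8.npz",**c);
cv2.imwrite("pics/top8z.png",cv2.resize(c["img"][90:240,200:420,::-1],None,fx=3.3,fy=3.3))
E
```

```text
time_s: 9.93
tool_pos: [0.5191, 0.0879, 0.0868]
tool_rot: [180.0, -0.0, -4.1]
force: [0.1, 0.1, -5.9]
grip_width: 0.0117
[-0.1 -0.1 29.8] 0.011729025344255746 [0.51908813 0.08785356 0.08679324]
```

View pics/side8z.png

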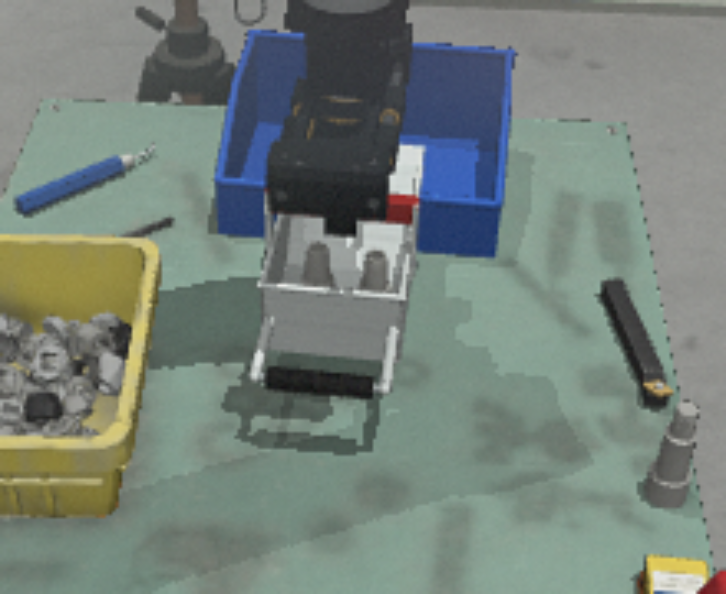

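View pics/top8z.png

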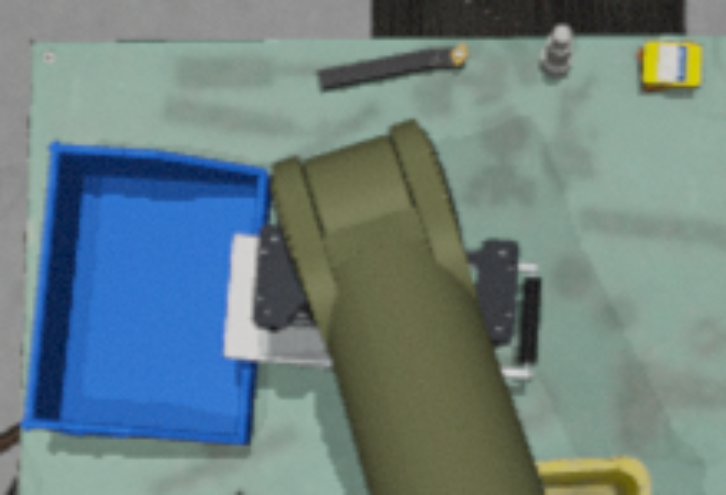

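The lip is over the rim (top view zoom, lip edge at x≈228, rim at ≈258). It is square and centred, so I'll lower it gently.

```bash
python3 -m pendant '[{"rx":0,"ry":0,"rz":0,"tx":0,"ty":0,"tz":3,"jaw":0},{"rx":0,"ry":0,"rz":0,"tx":0,"ty":0,"tz":5,"jaw":0},{"rx":0,"ry":0,"rz":0,"tx":0,"ty":0,"tz":6,"jaw":0},{"rx":0,"ry":0,"rz":0,"tx":0,"ty":0,"tz":5,"jaw":0},{"rx":0,"ry":0,"rz":0,"tx":0,"ty":0,"tz":4,"jaw":0},{"rx":0,"ry":0,"rz":0,"tx":0,"ty":0,"tz":3,"jaw":0},{"rx":0,"ry":0,"rz":0,"tx":0,"ty":0,"tz":2,"jaw":0},{"rx":0,"ry":0,"rz":0,"tx":0,"ty":0,"tz":1,"jaw":0},{"rx":0,"ry":0,"rz":0,"tx":0,"ty":0,"tz":0,"jaw":0},{"rx":0,"ry":0,"rz":0,"tx":0,"ty":0,"tz":0,"jaw":0}]' 45
```

```text
time_s: 10.87
tool_pos: [0.519, 0.0882, 0.0579]
tool_rot: [180.0, -0.0, -4.1]
force: [-0.0, -0.1, -5.3]
grip_width: 0.0117
```

```bash
python3 -m pendant '[{"rx":0,"ry":0,"rz":0,"tx":0,"ty":0,"tz":1,"jaw":0},{"rx":0,"ry":0,"rz":0,"tx":0,"ty":0,"tz":0.5,"jaw":0},{"rx":0,"ry":0,"rz":0,"tx":0,"ty":0,"tz":0,"jaw":0},{"rx":0,"ry":0,"rz":0,"tx":0,"ty":0,"tz":0,"jaw":0}]' 45
```

```text
time_s: 11.2
tool_pos: [0.5192, 0.0883, 0.0567]
tool_rot: [180.0, -0.0, -4.1]
force: [0.4, -0.1, -2.0]
grip_width: 0.0117
```

Contact force is dropping, so the tray is on the bench. Releasing and lifting clear.

```bash
python3 -m pendant '[{"rx":0,"ry":0,"rz":0,"tx":0,"ty":0,"tz":0.5,"jaw":20},{"rx":0,"ry":0,"rz":0,"tx":0,"ty":0,"tz":0,"jaw":50},{"rx":0,"ry":0,"rz":0,"tx":0,"ty":0,"tz":0,"jaw":50},{"rx":0,"ry":0,"rz":0,"tx":0,"ty":0,"tz":0,"jaw":50},{"rx":0,"ry":0,"rz":0,"tx":0,"ty":0,"tz":0,"jaw":50},{"rx":0,"ry":0,"rz":0,"tx":0,"ty":0,"tz":0,"jaw":50},{"rx":0,"ry":0,"rz":0,"tx":0,"ty":0,"tz":0,"jaw":50},{"rx":0,"ry":0,"rz":0,"tx":0,"ty":0,"tz":0,"jaw":50},{"rx":0,"ry":0,"rz":0,"tx":0,"ty":0,"tz":-6,"jaw":50},{"rx":0,"ry":0,"rz":0,"tx":0,"ty":0,"tz":-10,"jaw":50},{"rx":0,"ry":0,"rz":0,"tx":0,"ty":0,"tz":-12,"jaw":50},{"rx":0,"ry":0,"rz":0,"tx":0,"ty":0,"tz":-12,"jaw":50},{"rx":0,"ry":0,"rz":0,"tx":0,"ty":0,"tz":-10,"jaw":50},{"rx":0,"ry":0,"rz":0,"tx":0,"ty":20,"tz":0,"jaw":50},{"rx":0,"ry":0,"rz":0,"tx":0,"ty":30,"tz":0,"jaw":50},{"rx":0,"ry":0,"rz":0,"tx":0,"ty":30,"tz":0,"jaw":50},{"rx":0,"ry":0,"rz":0,"tx":0,"ty":30,"tz":0,"jaw":50},{"rx":0,"ry":0,"rz":0,"tx":0,"ty":0,"tz":0,"jaw":50}]' 45
python3 - <<'E'
from h import *
from cell import env
c=env.read_camera("side"); np.savez("side9.npz",**c)
cv2.imwrite("pics/side9z.png",cv2.resize(c["img"][110:290,220:440,::-1],None,fx=3.3,fy=3.3))
c=env.read_camera("top");np.savez("top9.npz",**c);
cv2.imwrite("pics/top9z.png",cv2.resize(c["img"][90:240,200:420,::-1],None,fx=3.3,fy=3.3))
E
```

```text
time_s: 12.7
tool_pos: [0.5109, -0.0292, 0.1068]
tool_rot: [179.8, -0.1, -4.6]
force: [-0.9, -0.8, -0.7]
grip_width: 0.0499
```

View pics/side9z.png

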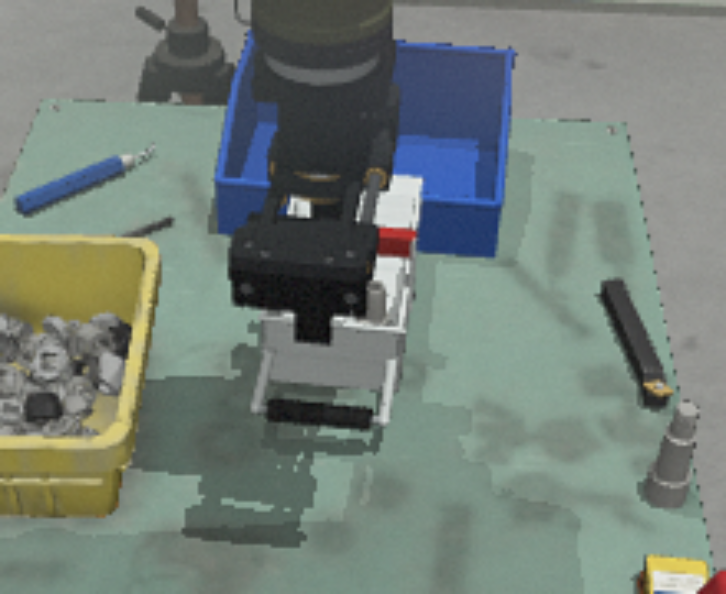

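View pics/top9z.png

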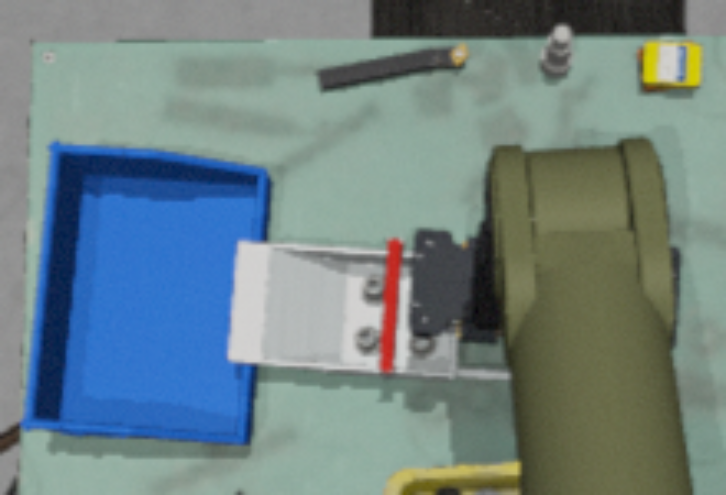

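The tray stands hooked on the rim with its sleeves upright. Next I'll measure the lip, bridge and roller.

Run:
```python
from h import *
np.set_printoptions(precision=4,suppress=True)
c=dict(np.load("top9.npz"))
pts,E,l=lipedge(c,.063,(260,300,160,202)); E=E[3:-3]; l=cv2.fitLine(E[:,:2].astype(np.float32),cv2.DIST_HUBER,0,.001,.001).ravel()
print("lip edge",len(E),E[0],E[-1],E.mean(0),np.degrees(np.arctan2(l[1],l[0])))
for n in("top9","side9","side0"):
    c=dict(np.load(n+".npz"));P=cloud(c);hsv=cv2.cvtColor(c["img"],cv2.COLOR_RGB2HSV);H,S,V=hsv[...,0],hsv[...,1],hsv[...,2]
    red=((H<8)|(H>172))&(S>150)&(V>60)&(P[...,1]>-.12)&(P[...,1]<.2)&(P[...,2]>.08)&(P[...,0]<.68)&(P[...,0]>.4); Q=P[red]; print(n,"red",cv2.minAreaRect((Q[:,:2]*1000).astype(np.float32)), np.median(Q[:,2]))
    x0=.58 if n=="side0" else .511; y0=-.12 if n=="side0" else -.025
    blk=(V<60)&(abs(P[...,0]-x0)<.06)&(abs(P[...,1]-y0)<.03)&(P[...,2]>.012)&(P[...,2]<.05); Q=P[blk]
    if len(Q)>5: print("roller",len(Q),Q.mean(0),cv2.minAreaRect((Q[:,:2]*1000).astype(np.float32)))
```

```text
lip edge 31 [0.5668 0.2159 0.063 ] [0.4845 0.2231 0.063 ] [0.5255 0.2191 0.063 ] -4.260477
top9 red ((519.9672241210938, 88.31529235839844), (10.11191177368164, 101.04641723632812), 85.31595611572266) 0.1046627032020488
side9 red ((557.4047241210938, 82.21409606933594), (10.969157218933105, 24.15983772277832), 80.70480346679688) 0.1019738910387395
roller 213 [ 0.5095 -0.0289  0.034 ] ((510.1521301269531, -27.745975494384766), (14.265567779541016, 70.60003662109375), 87.51408386230469)
side0 red ((587.4068603515625, -13.348516464233398), (14.64083480834961, 104.64805603027344), 77.95352172851562) 0.10193127973347867
roller 254 [ 0.5631 -0.1256  0.0346] ((563.365234375, -123.92880249023438), (15.548213005065918, 70.24838256835938), 78.01937866210938)
```

Run:
```python
from h import *
from cell import env
o=env.get_obs(); print(rel([.511,-.025,-.007],o),o["tool_pos"],o["tool_rot"])
```

```text
[ -0.2   2.  113.8] [ 0.51139577 -0.02298113  0.10679833] [ 1.79985446e+02 -7.65653558e-02 -4.27928079e+00]
```

```bash
python3 -m pendant '[{"rx":0,"ry":0,"rz":0,"tx":0,"ty":2,"tz":6,"jaw":50},{"rx":0,"ry":0,"rz":0,"tx":0,"ty":0,"tz":10,"jaw":50},{"rx":0,"ry":0,"rz":0,"tx":0,"ty":0,"tz":12,"jaw":50},{"rx":0,"ry":0,"rz":0,"tx":0,"ty":0,"tz":12,"jaw":50},{"rx":0,"ry":0,"rz":0,"tx":0,"ty":0,"tz":12,"jaw":50},{"rx":0,"ry":0,"rz":0,"tx":0,"ty":0,"tz":12,"jaw":50},{"rx":0,"ry":0,"rz":0,"tx":0,"ty":0,"tz":12,"jaw":50},{"rx":0,"ry":0,"rz":0,"tx":0,"ty":0,"tz":10,"jaw":50},{"rx":0,"ry":0,"rz":0,"tx":0,"ty":0,"tz":8,"jaw":50},{"rx":0,"ry":0,"rz":0,"tx":0,"ty":0,"tz":6,"jaw":50},{"rx":0,"ry":0,"rz":0,"tx":0,"ty":0,"tz":0,"jaw":50},{"rx":0,"ry":0,"rz":0,"tx":0,"ty":0,"tz":0,"jaw":50}]' 45
python3 - <<'E'
from h import *
from cell import env
o=env.get_obs(); print(rel([.511,-.025,-.007],o),o["force"])
c=env.read_camera("side"); np.savez("side10.npz",**c)
cv2.imwrite("pics/side10z.png",cv2.resize(c["img"][150:270,260:380,::-1],None,fx=5,fy=5))
E
```

```text
time_s: 13.8
tool_pos: [0.5109, -0.0235, 0.0056]
tool_rot: [-180.0, 0.0, -4.1]
force: [0.7, -0.2, 1.2]
grip_width: 0.0499
[ 0.2  1.5 12.6] [ 0.65455272 -0.21304329  1.20060893]
```

View pics/side10z.png

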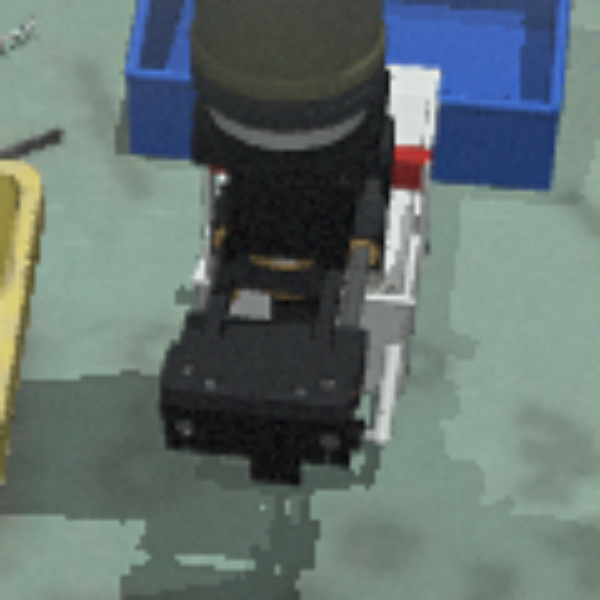

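```bash
python3 - <<'E'
from h import *
np.set_printoptions(precision=3,suppress=True)
c=dict(np.load("side10.npz")); P=cloud(c)
u=260+276//5
for v in range(150+80,150+102): print(v,P[v,u],c["img"][v,u])
E
python3 -m pendant '[{"rx":0,"ry":0,"rz":0,"tx":0,"ty":1,"tz":4,"jaw":50},{"rx":0,"ry":0,"rz":0,"tx":0,"ty":0,"tz":4,"jaw":50},{"rx":0,"ry":0,"rz":0,"tx":0,"ty":0,"tz":2,"jaw":50},{"rx":0,"ry":0,"rz":0,"tx":0,"ty":0,"tz":1,"jaw":50},{"rx":0,"ry":0,"rz":0,"tx":0,"ty":0,"tz":0,"jaw":50},{"rx":0,"ry":0,"rz":0,"tx":0,"ty":0,"tz":0,"jaw":50}]' 45
```

```text
230 [ 0.513 -0.117  0.136] [27 25 29]
231 [ 0.513 -0.118  0.134] [31 33 36]
232 [ 0.513 -0.118  0.131] [37 38 39]
233 [ 0.513 -0.117  0.128] [28 29 30]
234 [ 0.513 -0.117  0.125] [12 13 14]
235 [ 0.513 -0.115  0.12 ] [30 34 32]
236 [ 0.513 -0.111  0.114] [16 18 17]
237 [ 0.513 -0.112  0.111] [12  8 12]
238 [ 0.513 -0.109  0.105] [13 18 15]
239 [ 0.513 -0.111  0.105] [8 8 8]
240 [ 0.513 -0.111  0.102] [24 24 24]
241 [ 0.513 -0.11   0.099] [15 15 18]
242 [ 0.509 -0.06   0.044] [15 16 15]
243 [ 0.509 -0.057  0.038] [19 16 16]
244 [ 0.509 -0.059  0.036] [20 23 20]
245 [ 0.509 -0.056  0.03 ] [30 30 30]
246 [ 0.509 -0.06   0.031] [38 44 40]
247 [ 0.508 -0.034  0.001] [77 93 85]
248 [ 0.508 -0.036 -0.001] [78 91 83]
249 [ 0.508 -0.038 -0.002] [76 88 82]
250 [ 0.508 -0.041 -0.002] [76 88 81]
251 [ 0.509 -0.045 -0.   ] [75 90 81]
time_s: 14.35
tool_pos: [0.5108, -0.0245, -0.0053]
tool_rot: [180.0, 0.0, -4.1]
force: [0.2, -0.1, 0.1]
grip_width: 0.0497
```

```bash
python3 -m pendant '[{"rx":0,"ry":0,"rz":0,"tx":0,"ty":0,"tz":2,"jaw":40},{"rx":0,"ry":0,"rz":0,"tx":0,"ty":0,"tz":0,"jaw":0},{"rx":0,"ry":0,"rz":0,"tx":0,"ty":0,"tz":0,"jaw":0},{"rx":0,"ry":0,"rz":0,"tx":0,"ty":0,"tz":0,"jaw":0},{"rx":0,"ry":0,"rz":0,"tx":0,"ty":0,"tz":0,"jaw":0},{"rx":0,"ry":0,"rz":0,"tx":0,"ty":0,"tz":0,"jaw":0},{"rx":0,"ry":0,"rz":0,"tx":0,"ty":0,"tz":0,"jaw":0},{"rx":0,"ry":0,"rz":0,"tx":0,"ty":0,"tz":0,"jaw":0},{"rx":0,"ry":0,"rz":0,"tx":0,"ty":0,"tz":0,"jaw":0},{"rx":0,"ry":0,"rz":0,"tx":0,"ty":0,"tz":0,"jaw":0},{"rx":0,"ry":0,"rz":0,"tx":0,"ty":0,"tz":0,"jaw":0}]' 35
```

```text
time_s: 15.27
tool_pos: [0.5108, -0.0245, -0.0072]
tool_rot: [180.0, -0.0, -4.1]
force: [-0.2, -0.7, 0.9]
grip_width: 0.0149
```

Gripped on the roller at 14.9 mm. Now I'll compute the swing about the rim bead; in tool axes, forward is -ty and up is -tz.

```bash
cat >> h.py <<'E'
T0=np.array([.5108,-.0245,-.0072])
def arc(th,s):
    a=np.radians(th); x,z=-(216+s),-26.
    return x*np.cos(a)+z*np.sin(a)+227, -x*np.sin(a)+z*np.cos(a)+52-30   # d from start, mm (X forward, Z up)
E
python3 - <<'E'
from h import *
p=np.zeros(2)
for i,th in enumerate(np.arange(4,100.1,4)):
    q=np.array(arc(th,11-2*min(th,90)/90)); print(th,"abs X%.1f Z%.1f"%tuple(q),"ty %.1f tz %.1f  half: %.2f %.2f"%(-(q-p)[0],-(q-p)[1],-(q-p)[0]/2,-(q-p)[1]/2)); p=q
E
```

```text
4.0 abs X-1.2 Z11.9 ty 1.2 tz -11.9  half: 0.59 -5.95
8.0 abs X-1.2 Z27.8 ty 0.1 tz -15.9  half: 0.03 -7.96
12.0 abs X-0.2 Z43.7 ty -1.0 tz -15.9  half: -0.52 -7.94
16.0 abs X2.0 Z59.5 ty -2.2 tz -15.8  half: -1.08 -7.89
20.0 abs X5.2 Z75.1 ty -3.2 tz -15.6  half: -1.62 -7.79
24.0 abs X9.5 Z90.4 ty -4.3 tz -15.3  half: -2.16 -7.65
28.0 abs X14.9 Z105.3 ty -5.4 tz -15.0  half: -2.69 -7.48
32.0 abs X21.3 Z119.9 ty -6.4 tz -14.5  half: -3.20 -7.27
36.0 abs X28.7 Z133.9 ty -7.4 tz -14.1  half: -3.70 -7.03
40.0 abs X37.1 Z147.4 ty -8.4 tz -13.5  half: -4.18 -6.75
44.0 abs X46.4 Z160.3 ty -9.3 tz -12.9  half: -4.64 -6.44
48.0 abs X56.5 Z172.5 ty -10.1 tz -12.2  half: -5.07 -6.10
52.0 abs X67.5 Z184.0 ty -11.0 tz -11.5  half: -5.48 -5.73
56.0 abs X79.2 Z194.6 ty -11.7 tz -10.7  half: -5.87 -5.33
60.0 abs X91.7 Z204.4 ty -12.4 tz -9.8  half: -6.22 -4.91
64.0 abs X104.7 Z213.4 ty -13.1 tz -8.9  half: -6.55 -4.46
68.0 abs X118.4 Z221.3 ty -13.7 tz -8.0  half: -6.84 -3.99
72.0 abs X132.6 Z228.3 ty -14.2 tz -7.0  half: -7.10 -3.50
76.0 abs X147.3 Z234.3 ty -14.6 tz -6.0  half: -7.32 -3.00
80.0 abs X162.3 Z239.3 ty -15.0 tz -5.0  half: -7.51 -2.48
84.0 abs X177.6 Z243.2 ty -15.3 tz -3.9  half: -7.66 -1.95
88.0 abs X193.2 Z246.0 ty -15.6 tz -2.8  half: -7.78 -1.41
92.0 abs X208.9 Z247.8 ty -15.7 tz -1.8  half: -7.85 -0.89
96.0 abs X224.7 Z248.5 ty -15.8 tz -0.7  half: -7.90 -0.36
100.0 abs X240.5 Z248.1 ty -15.8 tz 0.4  half: -7.90 0.19
```

```bash
python3 -m pendant '[{"rx":0,"ry":0,"rz":0,"tx":0,"ty":0.5,"tz":-3,"jaw":0},{"rx":0,"ry":0,"rz":0,"tx":0,"ty":0.3,"tz":-4,"jaw":0},{"rx":0,"ry":0,"rz":0,"tx":0,"ty":0.4,"tz":-5,"jaw":0},{"rx":0,"ry":0,"rz":0,"tx":0,"ty":0,"tz":-8,"jaw":0},{"rx":0,"ry":0,"rz":0,"tx":0,"ty":0,"tz":-8,"jaw":0},{"rx":0,"ry":0,"rz":0,"tx":0,"ty":-0.5,"tz":-8,"jaw":0},{"rx":0,"ry":0,"rz":0,"tx":0,"ty":-0.5,"tz":-8,"jaw":0},{"rx":0,"ry":0,"rz":0,"tx":0,"ty":-1,"tz":-8,"jaw":0},{"rx":0,"ry":0,"rz":0,"tx":0,"ty":-1,"tz":-8,"jaw":0},{"rx":0,"ry":0,"rz":0,"tx":0,"ty":-1.6,"tz":-8,"jaw":0},{"rx":0,"ry":0,"rz":0,"tx":0,"ty":-1.6,"tz":-8,"jaw":0},{"rx":0,"ry":0,"rz":0,"tx":0,"ty":0,"tz":0,"jaw":0}]' 35
python3 - <<'E'
from h import *
from cell import env
o=env.get_obs(); r=rel(T0,o); print("X,Z done",r[1],r[2],r[0],o["force"],o["grip_width"])
c=env.read_camera("side"); np.savez("side11.npz",**c)
cv2.imwrite("pics/side11z.png",cv2.resize(c["img"][110:290,220:440,::-1],None,fx=3.3,fy=3.3))
c=env.read_camera("top");np.savez("top11.npz",**c);
cv2.imwrite("pics/top11z.png",cv2.resize(c["img"][90:240,200:420,::-1],None,fx=3.3,fy=3.3))
E
```

```text
time_s: 16.27
tool_pos: [0.5125, -0.0192, 0.0707]
tool_rot: [180.0, -0.2, -4.1]
force: [0.0, -0.4, -3.2]
grip_width: 0.0147
X,Z done 5.4 77.9 -1.3 [ 0.02356422 -0.3671965  -3.22437759] 0.014698959560451025
```

View pics/side11z.png

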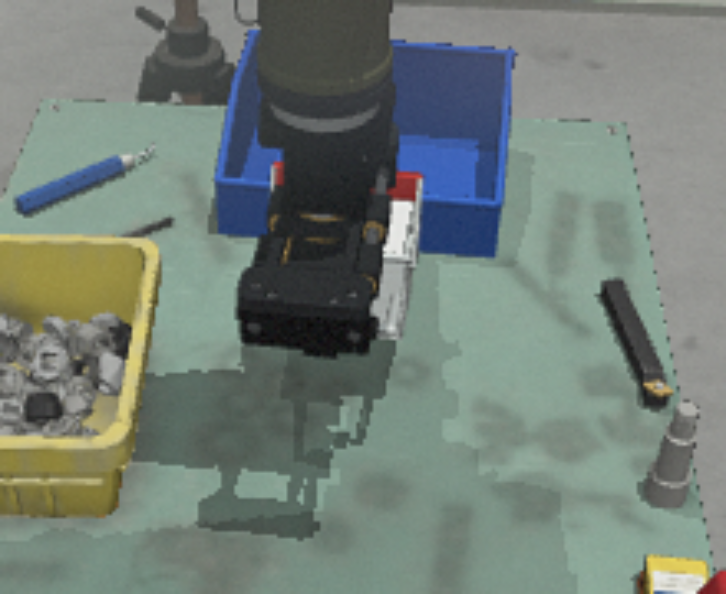

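View pics/top11z.png

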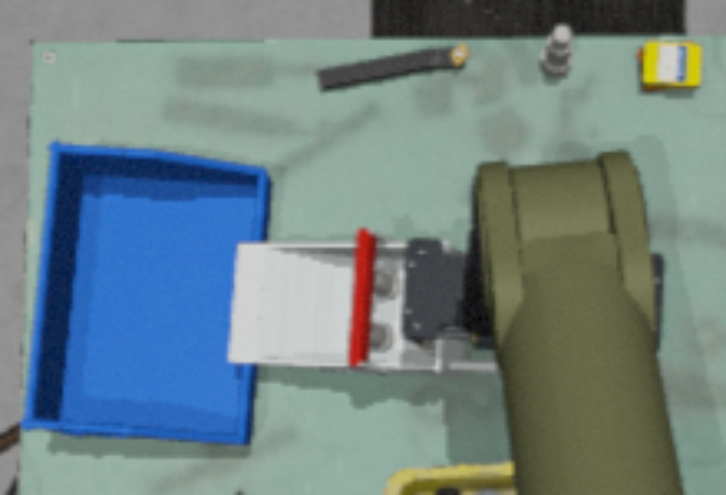

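The tray is tilted about 20° with the lip still on the rim and a low force. Continuing to 60°.

```bash
python3 -m pendant '[{"rx":0,"ry":0,"rz":0,"tx":0,"ty":-2.2,"tz":-7.5,"jaw":0},{"rx":0,"ry":0,"rz":0,"tx":0,"ty":-2.2,"tz":-7.5,"jaw":0},{"rx":0,"ry":0,"rz":0,"tx":0,"ty":-2.7,"tz":-7.5,"jaw":0},{"rx":0,"ry":0,"rz":0,"tx":0,"ty":-2.7,"tz":-7.5,"jaw":0},{"rx":0,"ry":0,"rz":0,"tx":0,"ty":-3.2,"tz":-7.2,"jaw":0},{"rx":0,"ry":0,"rz":0,"tx":0,"ty":-3.2,"tz":-7.2,"jaw":0},{"rx":0,"ry":0,"rz":0,"tx":0,"ty":-3.7,"tz":-7,"jaw":0},{"rx":0,"ry":0,"rz":0,"tx":0,"ty":-3.7,"tz":-7,"jaw":0},{"rx":0,"ry":0,"rz":0,"tx":0,"ty":-4.2,"tz":-6.7,"jaw":0},{"rx":0,"ry":0,"rz":0,"tx":0,"ty":-4.2,"tz":-6.7,"jaw":0},{"rx":0,"ry":0,"rz":0,"tx":0,"ty":-4.6,"tz":-6.4,"jaw":0},{"rx":0,"ry":0,"rz":0,"tx":0,"ty":-4.6,"tz":-6.4,"jaw":0},{"rx":0,"ry":0,"rz":0,"tx":0,"ty":-5.1,"tz":-6.1,"jaw":0},{"rx":0,"ry":0,"rz":0,"tx":0,"ty":-5.1,"tz":-6.1,"jaw":0},{"rx":0,"ry":0,"rz":0,"tx":0,"ty":-5.5,"tz":-5.7,"jaw":0},{"rx":0,"ry":0,"rz":0,"tx":0,"ty":-5.5,"tz":-5.7,"jaw":0},{"rx":0,"ry":0,"rz":0,"tx":0,"ty":-5.9,"tz":-5.3,"jaw":0},{"rx":0,"ry":0,"rz":0,"tx":0,"ty":-5.9,"tz":-5.3,"jaw":0},{"rx":0,"ry":0,"rz":0,"tx":0,"ty":0,"tz":0,"jaw":0}]' 35
python3 - <<'E'
from h import *
from cell import env
o=env.get_obs(); r=rel(T0,o); print("X,Z done",r[1],r[2],r[0],o["force"],o["grip_width"])
c=env.read_camera("side"); np.savez("side12.npz",**c)
cv2.imwrite("pics/side12z.png",cv2.resize(c["img"][110:290,220:440,::-1],None,fx=3.3,fy=3.3))
c=env.read_camera("top");np.savez("top12.npz",**c);
cv2.imwrite("pics/top12z.png",cv2.resize(c["img"][90:240,200:420,::-1],None,fx=3.3,fy=3.3))
E
```

```text
time_s: 17.95
tool_pos: [0.517, 0.0566, 0.1888]
tool_rot: [-179.9, -0.1, -4.0]
force: [-0.3, 2.4, -3.7]
grip_width: 0.0149
X,Z done 81.3 196.0 -0.6 [-0.34748866  2.35737021 -3.68713964] 0.014869528684399268
```

View pics/side12z.png

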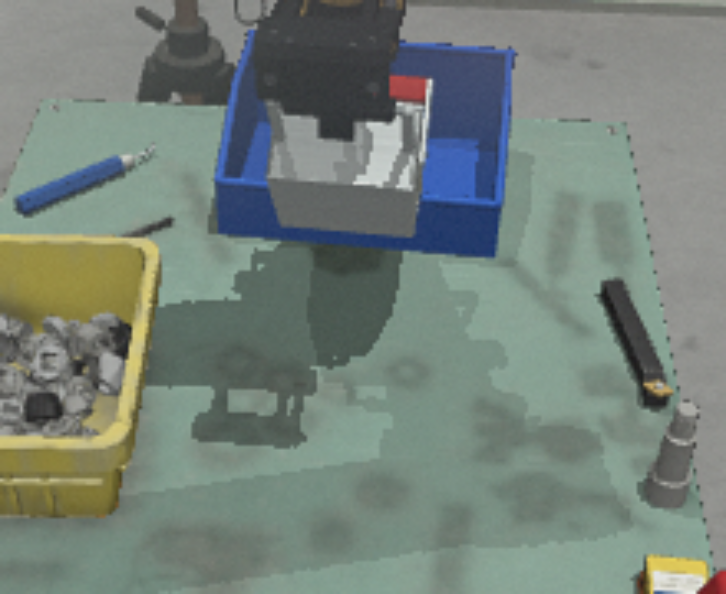

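View pics/top12z.png

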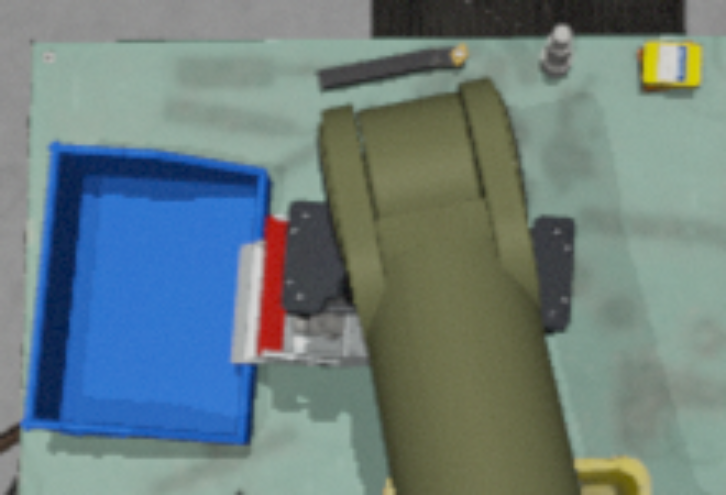

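```bash
python3 -m pendant '[{"rx":0,"ry":0,"rz":0,"tx":0,"ty":-6.2,"tz":-4.9,"jaw":0},{"rx":0,"ry":0,"rz":0,"tx":0,"ty":-6.2,"tz":-4.9,"jaw":0},{"rx":0,"ry":0,"rz":0,"tx":0,"ty":-6.5,"tz":-4.5,"jaw":0},{"rx":0,"ry":0,"rz":0,"tx":0,"ty":-6.5,"tz":-4.5,"jaw":0},{"rx":0,"ry":0,"rz":0,"tx":0,"ty":-6.8,"tz":-4,"jaw":0},{"rx":0,"ry":0,"rz":0,"tx":0,"ty":-6.8,"tz":-4,"jaw":0},{"rx":0,"ry":0,"rz":0,"tx":0,"ty":-7.1,"tz":-3.5,"jaw":0},{"rx":0,"ry":0,"rz":0,"tx":0,"ty":-7.1,"tz":-3.5,"jaw":0},{"rx":0,"ry":0,"rz":0,"tx":0,"ty":-7.3,"tz":-3,"jaw":0},{"rx":0,"ry":0,"rz":0,"tx":0,"ty":-7.3,"tz":-3,"jaw":0},{"rx":0,"ry":0,"rz":0,"tx":0,"ty":-7.5,"tz":-2.5,"jaw":0},{"rx":0,"ry":0,"rz":0,"tx":0,"ty":-7.5,"tz":-2.5,"jaw":0},{"rx":0,"ry":0,"rz":0,"tx":0,"ty":0,"tz":0,"jaw":0}]' 35
python3 - <<'E'
from h import *
from cell import env
o=env.get_obs(); r=rel(T0,o); print("X,Z done",r[1],r[2],r[0],o["force"],o["grip_width"])
c=env.read_camera("side"); np.savez("side13.npz",**c)
cv2.imwrite("pics/side13z.png",cv2.resize(c["img"][50:230,220:440,::-1],None,fx=3.3,fy=3.3))
c=env.read_camera("top");np.savez("top13.npz",**c);
cv2.imwrite("pics/top13z.png",cv2.resize(c["img"][90:240,200:420,::-1],None,fx=3.3,fy=3.3))
E
```

```text
time_s: 19.13
tool_pos: [0.5227, 0.1394, 0.2333]
tool_rot: [-179.9, -0.1, -3.9]
force: [-0.1, -0.2, -2.4]
grip_width: 0.0145
X,Z done 164.3 240.5 -0.6 [-0.08950075 -0.24755699 -2.37337151] 0.014540879837265784
```

View pics/side13z.png

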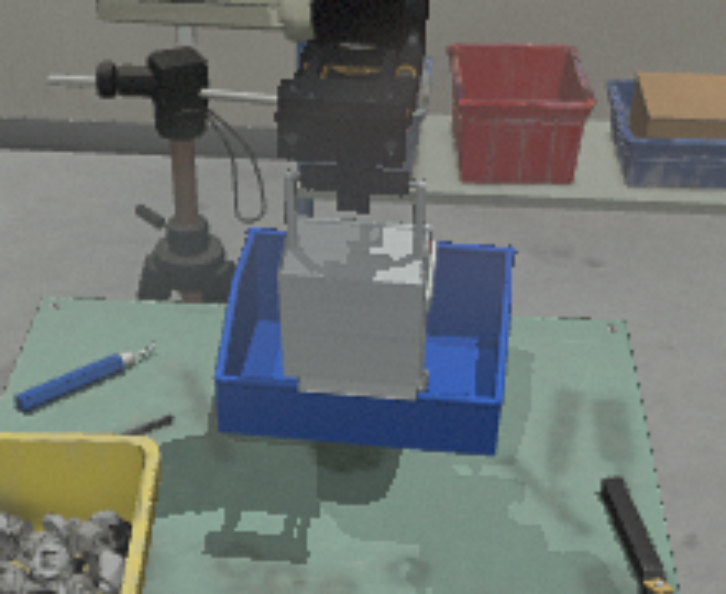

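View pics/top13z.png

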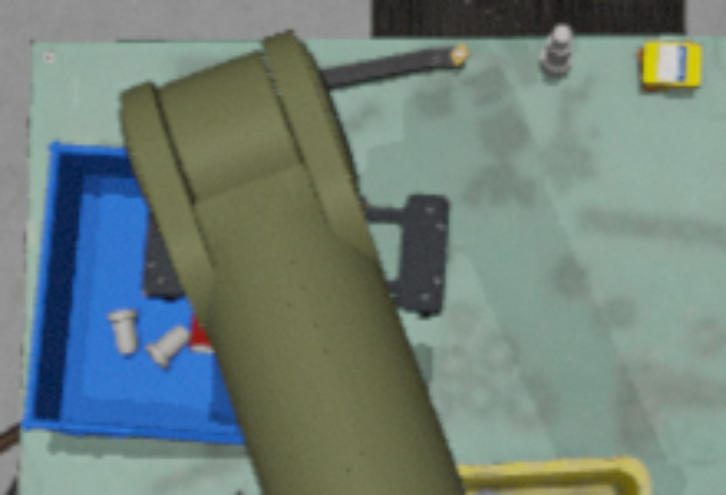

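The tray is at about 80° and two sleeves are visible in the bin. I'll carry on to about 96° and hold.

```bash
python3 -m pendant '[{"rx":0,"ry":0,"rz":0,"tx":0,"ty":-7.7,"tz":-2,"jaw":0},{"rx":0,"ry":0,"rz":0,"tx":0,"ty":-7.7,"tz":-2,"jaw":0},{"rx":0,"ry":0,"rz":0,"tx":0,"ty":-7.8,"tz":-1.4,"jaw":0},{"rx":0,"ry":0,"rz":0,"tx":0,"ty":-7.8,"tz":-1.4,"jaw":0},{"rx":0,"ry":0,"rz":0,"tx":0,"ty":-7.9,"tz":-0.9,"jaw":0},{"rx":0,"ry":0,"rz":0,"tx":0,"ty":-7.9,"tz":-0.9,"jaw":0},{"rx":0,"ry":0,"rz":0,"tx":0,"ty":-7.9,"tz":-0.4,"jaw":0},{"rx":0,"ry":0,"rz":0,"tx":0,"ty":-7.9,"tz":-0.4,"jaw":0},{"rx":0,"ry":0,"rz":0,"tx":0,"ty":0,"tz":0,"jaw":0},{"rx":0,"ry":0,"rz":0,"tx":0,"ty":0,"tz":0,"jaw":0},{"rx":0,"ry":0,"rz":0,"tx":0,"ty":0,"tz":0,"jaw":0},{"rx":0,"ry":0,"rz":0,"tx":0,"ty":0,"tz":0,"jaw":0}]' 35
python3 - <<'E'
from h import *
from cell import env
o=env.get_obs(); r=rel(T0,o); print("X,Z done",r[1],r[2],r[0],o["force"],o["grip_width"])
c=env.read_camera("side"); np.savez("side14.npz",**c)
cv2.imwrite("pics/side14z.png",cv2.resize(c["img"][50:230,220:440,::-1],None,fx=3.3,fy=3.3))
c=env.read_camera("top");np.savez("top14.npz",**c);
cv2.imwrite("pics/top14z.png",cv2.resize(c["img"][90:240,200:420,::-1],None,fx=3.3,fy=3.3))
E
```

```text
time_s: 20.23
tool_pos: [0.5269, 0.1988, 0.2416]
tool_rot: [180.0, 0.0, -4.1]
force: [0.3, -0.4, -2.8]
grip_width: 0.0147
X,Z done 223.9 248.8 0.1 [ 0.2897303  -0.35233964 -2.79527497] 0.014700354191518298
```

View pics/side14z.png

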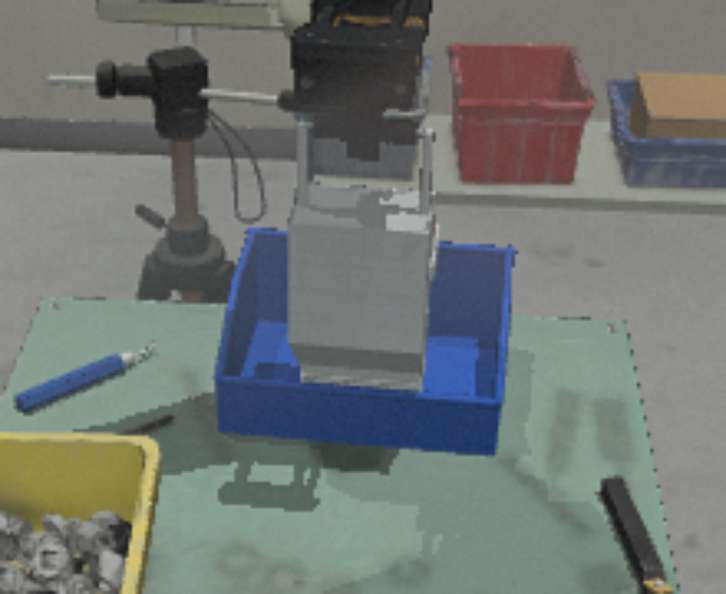

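View pics/top14z.png

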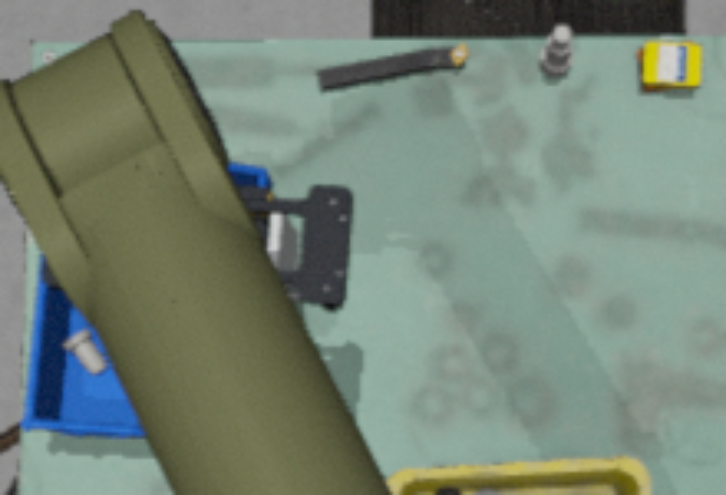

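The tray is slightly past upright with the lip on the rim. The force reads 2.8 N, about the empty tray's weight. Lowering it back along the same arc.

```bash
python3 -m pendant '[{"rx":0,"ry":0,"rz":0,"tx":0,"ty":5,"tz":0.2,"jaw":0},{"rx":0,"ry":0,"rz":0,"tx":0,"ty":7.9,"tz":0.4,"jaw":0},{"rx":0,"ry":0,"rz":0,"tx":0,"ty":7.9,"tz":0.9,"jaw":0},{"rx":0,"ry":0,"rz":0,"tx":0,"ty":7.9,"tz":0.9,"jaw":0},{"rx":0,"ry":0,"rz":0,"tx":0,"ty":7.8,"tz":1.4,"jaw":0},{"rx":0,"ry":0,"rz":0,"tx":0,"ty":7.8,"tz":1.4,"jaw":0},{"rx":0,"ry":0,"rz":0,"tx":0,"ty":7.7,"tz":2,"jaw":0},{"rx":0,"ry":0,"rz":0,"tx":0,"ty":7.7,"tz":2,"jaw":0},{"rx":0,"ry":0,"rz":0,"tx":0,"ty":7.5,"tz":2.5,"jaw":0},{"rx":0,"ry":0,"rz":0,"tx":0,"ty":7.5,"tz":2.5,"jaw":0},{"rx":0,"ry":0,"rz":0,"tx":0,"ty":7.3,"tz":3,"jaw":0},{"rx":0,"ry":0,"rz":0,"tx":0,"ty":7.3,"tz":3,"jaw":0},{"rx":0,"ry":0,"rz":0,"tx":0,"ty":7.1,"tz":3.5,"jaw":0},{"rx":0,"ry":0,"rz":0,"tx":0,"ty":7.1,"tz":3.5,"jaw":0},{"rx":0,"ry":0,"rz":0,"tx":0,"ty":6.8,"tz":4,"jaw":0},{"rx":0,"ry":0,"rz":0,"tx":0,"ty":6.8,"tz":4,"jaw":0},{"rx":0,"ry":0,"rz":0,"tx":0,"ty":6.5,"tz":4.5,"jaw":0},{"rx":0,"ry":0,"rz":0,"tx":0,"ty":6.5,"tz":4.5,"jaw":0},{"rx":0,"ry":0,"rz":0,"tx":0,"ty":0,"tz":0,"jaw":0}]' 35
python3 - <<'E'
from h import *
from cell import env
o=env.get_obs(); r=rel(T0,o); print("X,Z done",r[1],r[2],r[0],o["force"],o["grip_width"],"want",arc(60,9.7))
c=env.read_camera("side"); np.savez("side15.npz",**c)
cv2.imwrite("pics/side15z.png",cv2.resize(c["img"][80:260,220:440,::-1],None,fx=3.3,fy=3.3))
E
```

```text
time_s: 21.92
tool_pos: [0.517, 0.0677, 0.1963]
tool_rot: [179.9, 0.1, -4.2]
force: [0.4, -0.2, -3.3]
grip_width: 0.0152
X,Z done 92.4 203.5 0.6 [ 0.39280179 -0.22488552 -3.28531789] 0.015169014748064237 want (np.float64(91.63333950160458), np.float64(204.46193363414778))
```

View pics/side15z.png

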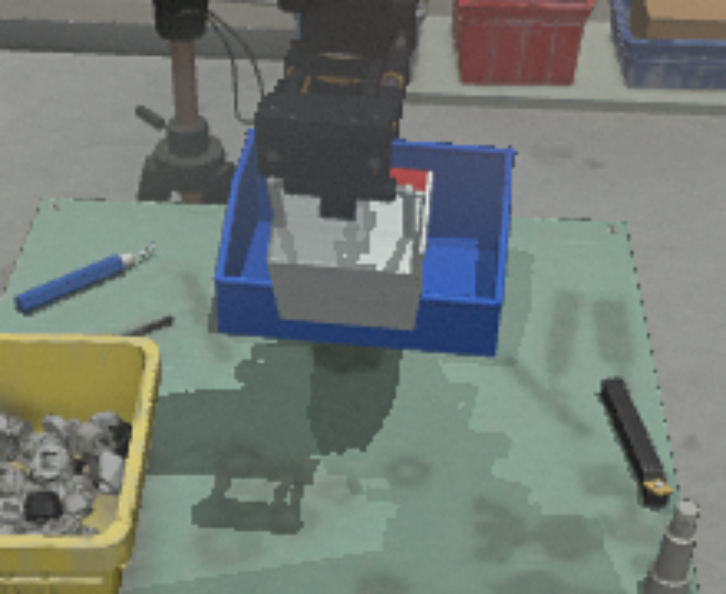

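The tray is at about 60° on the way down, tracking the arc with the lip still hooked.

```bash
python3 -m pendant '[{"rx":0,"ry":0,"rz":0,"tx":0,"ty":6.2,"tz":4.9,"jaw":0},{"rx":0,"ry":0,"rz":0,"tx":0,"ty":6.2,"tz":4.9,"jaw":0},{"rx":0,"ry":0,"rz":0,"tx":0,"ty":5.9,"tz":5.3,"jaw":0},{"rx":0,"ry":0,"rz":0,"tx":0,"ty":5.9,"tz":5.3,"jaw":0},{"rx":0,"ry":0,"rz":0,"tx":0,"ty":5.5,"tz":5.7,"jaw":0},{"rx":0,"ry":0,"rz":0,"tx":0,"ty":5.5,"tz":5.7,"jaw":0},{"rx":0,"ry":0,"rz":0,"tx":0,"ty":5.1,"tz":6.1,"jaw":0},{"rx":0,"ry":0,"rz":0,"tx":0,"ty":5.1,"tz":6.1,"jaw":0},{"rx":0,"ry":0,"rz":0,"tx":0,"ty":4.6,"tz":6.4,"jaw":0},{"rx":0,"ry":0,"rz":0,"tx":0,"ty":4.6,"tz":6.4,"jaw":0},{"rx":0,"ry":0,"rz":0,"tx":0,"ty":4.2,"tz":6.7,"jaw":0},{"rx":0,"ry":0,"rz":0,"tx":0,"ty":4.2,"tz":6.7,"jaw":0},{"rx":0,"ry":0,"rz":0,"tx":0,"ty":3.7,"tz":7,"jaw":0},{"rx":0,"ry":0,"rz":0,"tx":0,"ty":3.7,"tz":7,"jaw":0},{"rx":0,"ry":0,"rz":0,"tx":0,"ty":3.2,"tz":7.3,"jaw":0},{"rx":0,"ry":0,"rz":0,"tx":0,"ty":3.2,"tz":7.3,"jaw":0},{"rx":0,"ry":0,"rz":0,"tx":0,"ty":2.7,"tz":7.5,"jaw":0},{"rx":0,"ry":0,"rz":0,"tx":0,"ty":2.7,"tz":7.5,"jaw":0},{"rx":0,"ry":0,"rz":0,"tx":0,"ty":2.2,"tz":7.6,"jaw":0},{"rx":0,"ry":0,"rz":0,"tx":0,"ty":2.2,"tz":7.6,"jaw":0}]' 35
python3 - <<'E'
from h import *
from cell import env
o=env.get_obs(); r=rel(T0,o); print("X,Z done",r[1],r[2],r[0],o["force"],o["grip_width"],"want",arc(20,10.6))
E
```

```text
time_s: 23.63
tool_pos: [0.5114, -0.0169, 0.0678]
tool_rot: [180.0, -0.0, -4.1]
force: [-0.8, 1.0, -1.7]
grip_width: 0.0149
X,Z done 7.7 75.0 -0.0 [-0.78761611  1.0047966  -1.72094598] 0.014917429845940139 want (np.float64(5.173128403445787), np.float64(75.0697563371629))
```

```bash
python3 -m pendant '[{"rx":0,"ry":0,"rz":0,"tx":0,"ty":1.8,"tz":7.8,"jaw":0},{"rx":0,"ry":0,"rz":0,"tx":0,"ty":1.8,"tz":7.8,"jaw":0},{"rx":0,"ry":0,"rz":0,"tx":0,"ty":1.2,"tz":7.9,"jaw":0},{"rx":0,"ry":0,"rz":0,"tx":0,"ty":1.2,"tz":7.9,"jaw":0},{"rx":0,"ry":0,"rz":0,"tx":0,"ty":0.5,"tz":7.9,"jaw":0},{"rx":0,"ry":0,"rz":0,"tx":0,"ty":0.5,"tz":7.9,"jaw":0},{"rx":0,"ry":0,"rz":0,"tx":0,"ty":0,"tz":7,"jaw":0},{"rx":0,"ry":0,"rz":0,"tx":0,"ty":0,"tz":6,"jaw":0},{"rx":0,"ry":0,"rz":0,"tx":0,"ty":-0.5,"tz":5,"jaw":0},{"rx":0,"ry":0,"rz":0,"tx":0,"ty":-0.5,"tz":4,"jaw":0},{"rx":0,"ry":0,"rz":0,"tx":0,"ty":0,"tz":3,"jaw":0},{"rx":0,"ry":0,"rz":0,"tx":0,"ty":0,"tz":0,"jaw":0},{"rx":0,"ry":0,"rz":0,"tx":0,"ty":0,"tz":0,"jaw":0}]' 35
python3 - <<'E'
from h import *
from cell import env
o=env.get_obs(); r=rel(T0,o); print("X,Z done",r[1],r[2],r[0],o["force"],o["grip_width"])
c=env.read_camera("top");np.savez("top16.npz",**c);
cv2.imwrite("pics/top16z.png",cv2.resize(c["img"][90:240,200:420,::-1],None,fx=3.3,fy=3.3))
E
```

```text
time_s: 24.72
tool_pos: [0.511, -0.023, -0.0036]
tool_rot: [180.0, -0.0, -4.1]
force: [-0.1, -1.5, -0.2]
grip_width: 0.015
X,Z done 1.5 3.6 -0.1 [-0.14626944 -1.4562129  -0.23149681] 0.01503191129909557
```

View pics/top16z.png

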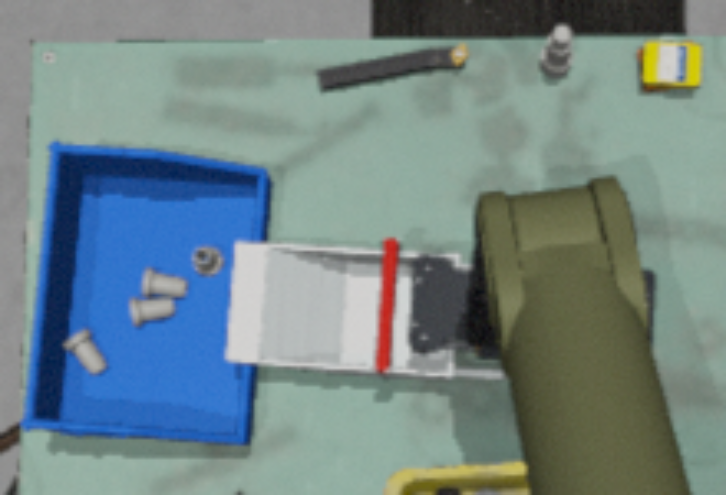

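All four sleeves are in the bin: (165,283), (152,310), (87,352) and one upright at (207,262). I'll set down the last 3–4 mm and release.

```bash
python3 -m pendant '[{"rx":0,"ry":0,"rz":0,"tx":0,"ty":0,"tz":1.5,"jaw":0},{"rx":0,"ry":0,"rz":0,"tx":0,"ty":0.5,"tz":1.5,"jaw":0},{"rx":0,"ry":0,"rz":0,"tx":0,"ty":0.5,"tz":0.5,"jaw":0},{"rx":0,"ry":0,"rz":0,"tx":0,"ty":0,"tz":0,"jaw":0},{"rx":0,"ry":0,"rz":0,"tx":0,"ty":0,"tz":0,"jaw":0}]' 35
python3 -m pendant '[{"rx":0,"ry":0,"rz":0,"tx":0,"ty":0,"tz":0,"jaw":25},{"rx":0,"ry":0,"rz":0,"tx":0,"ty":0,"tz":0,"jaw":50},{"rx":0,"ry":0,"rz":0,"tx":0,"ty":0,"tz":0,"jaw":50},{"rx":0,"ry":0,"rz":0,"tx":0,"ty":0,"tz":0,"jaw":50},{"rx":0,"ry":0,"rz":0,"tx":0,"ty":0,"tz":0,"jaw":50},{"rx":0,"ry":0,"rz":0,"tx":0,"ty":0,"tz":0,"jaw":50},{"rx":0,"ry":0,"rz":0,"tx":0,"ty":0,"tz":0,"jaw":50},{"rx":0,"ry":0,"rz":0,"tx":0,"ty":0,"tz":0,"jaw":50},{"rx":0,"ry":0,"rz":0,"tx":0,"ty":0,"tz":0,"jaw":50}]'
```

```text
time_s: 25.18
tool_pos: [0.511, -0.0233, -0.0071]
tool_rot: [-180.0, -0.0, -4.1]
force: [0.7, 0.1, -1.1]
grip_width: 0.0149
time_s: 25.93
tool_pos: [0.5108, -0.0237, -0.0072]
tool_rot: [180.0, 0.0, -4.1]
force: [-0.0, 0.3, 0.7]
grip_width: 0.0497
```

Now I'll raise straight up and back off toward -y.

```bash
python3 -m pendant '[{"rx":0,"ry":0,"rz":0,"tx":0,"ty":0,"tz":-5,"jaw":50},{"rx":0,"ry":0,"rz":0,"tx":0,"ty":0,"tz":-12,"jaw":50},{"rx":0,"ry":0,"rz":0,"tx":0,"ty":0,"tz":-18,"jaw":50},{"rx":0,"ry":0,"rz":0,"tx":0,"ty":0,"tz":-20,"jaw":50},{"rx":0,"ry":0,"rz":0,"tx":0,"ty":0,"tz":-20,"jaw":50},{"rx":0,"ry":0,"rz":0,"tx":0,"ty":0,"tz":-20,"jaw":50},{"rx":0,"ry":0,"rz":0,"tx":0,"ty":0,"tz":-20,"jaw":50},{"rx":0,"ry":0,"rz":0,"tx":0,"ty":0,"tz":-20,"jaw":50},{"rx":0,"ry":0,"rz":0,"tx":0,"ty":0,"tz":-15,"jaw":50},{"rx":0,"ry":0,"rz":0,"tx":0,"ty":15,"tz":0,"jaw":50},{"rx":0,"ry":0,"rz":0,"tx":0,"ty":25,"tz":0,"jaw":50},{"rx":0,"ry":0,"rz":0,"tx":0,"ty":30,"tz":0,"jaw":50},{"rx":0,"ry":0,"rz":0,"tx":0,"ty":30,"tz":0,"jaw":50},{"rx":0,"ry":0,"rz":0,"tx":0,"ty":30,"tz":0,"jaw":50},{"rx":0,"ry":0,"rz":0,"tx":0,"ty":20,"tz":0,"jaw":50},{"rx":0,"ry":0,"rz":0,"tx":0,"ty":0,"tz":0,"jaw":50},{"rx":0,"ry":0,"rz":0,"tx":0,"ty":0,"tz":0,"jaw":50},{"rx":0,"ry":0,"rz":0,"tx":0,"ty":0,"tz":0,"jaw":50}]'
python3 - <<'E'
from h import *
from cell import env
np.set_printoptions(precision=4,suppress=True)
s=env.read_camera("side"); np.savez("side17.npz",**s)
cv2.imwrite("pics/side17z.png",cv2.resize(s["img"][110:290,220:440,::-1],None,fx=3.3,fy=3.3))
c=env.read_camera("top");np.savez("top17.npz",**c);
cv2.imwrite("pics/top17z.png",cv2.resize(c["img"][90:290,200:420,::-1],None,fx=2.9,fy=2.9))
P=cloud(c);hsv=cv2.cvtColor(c["img"],cv2.COLOR_RGB2HSV);H,S,V=hsv[...,0],hsv[...,1],hsv[...,2]
g=((S<60)&(V>80)&(P[...,0]>.43)&(P[...,0]<.63)&(P[...,1]>.228)&(P[...,1]<.36)).astype(np.uint8)
n,_,st,ce=cv2.connectedComponentsWithStats(g)
for i in range(1,n):
    if st[i,4]>15: print("sleeve",ce[i]-[200,90],st[i,4],P[int(ce[i][1]),int(ce[i][0])])
red=((H<8)|(H>172))&(S>150)&(V>60)&(P[...,1]>-.02)&(P[...,1]<.2)&(P[...,2]>.08)&(P[...,0]<.68)&(P[...,0]>.4); Q=P[red]; print("red",cv2.minAreaRect((Q[:,:2]*1000).astype(np.float32)),Q[:,2].mean())
pts,E,l=lipedge(c,.063,(260,300,160,202));print("lip",E[3:-3].mean(0))
m=(S<28)&(V>150)&(P[...,1]>.19)&(P[...,1]<.21)&(P[...,0]>.49)&(P[...,0]<.56);print("lip z",np.median(P[m][:,2]))
m=(V<60)&(abs(P[...,0]-.511)<.05)&(abs(P[...,1]+.0245)<.02)&(P[...,2]<.06);print("roller top z",np.percentile(P[m][:,2],80),m.sum())
# bystander diffs
a=dict(np.load("top0.npz"))["img"].astype(int);d=np.abs(a-c["img"]).max(-1)
for nm,(u0,u1,v0,v1) in dict(shaft=(362,376,95,115),holder=(292,345,100,120),deburr=(232,275,245,290)).items(): print(nm,(d[v0:v1,u0:u1]>40).sum())
o=env.get_obs();print(o["time_s"],o["tool_pos"],o["force"],np.abs(o["joint_velocities"]).max())
E
```

```text
time_s: 27.43
tool_pos: [0.5006, -0.1722, 0.1436]
tool_rot: [-180.0, -0.1, -4.0]
force: [0.4, 0.1, 0.6]
grip_width: 0.0502
sleeve [62.5741 78.6852] 54 [0.574  0.2514 0.0026]
sleeve [47.2025 89.5521] 163 [0.5425 0.294  0.002 ]
sleeve [ 26.2895 106.4868] 76 [0.492  0.3489 0.0202]
red ((519.7933959960938, 88.62579345703125), (8.890937805175781, 100.72573852539062), 86.27706146240234) 0.10436820365205812
lip [0.5269 0.2203 0.063 ]
lip z 0.06082988064152181
roller top z 0.03747760897778387 110
shaft 0
holder 0
deburr 0
27.5333 [ 0.5006 -0.1717  0.1434] [ 0.0144 -0.1073 -1.1995] 0.30080265447471505
```

View pics/side17z.png

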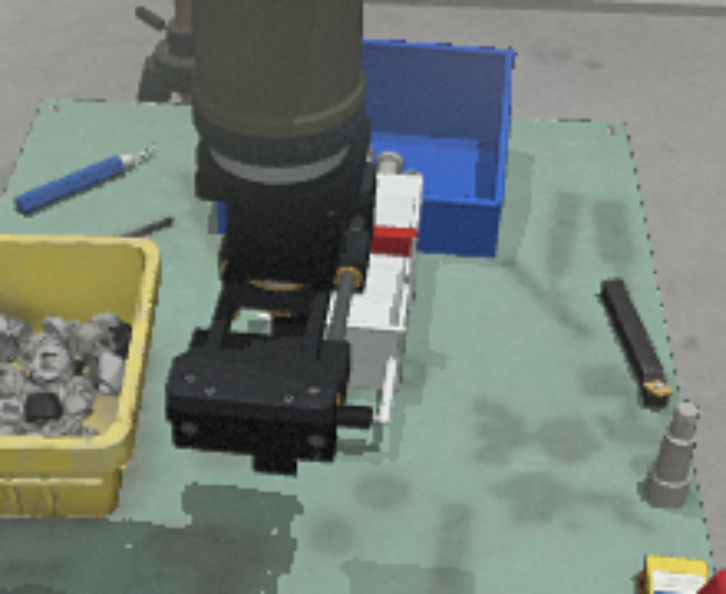

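View pics/top17z.png

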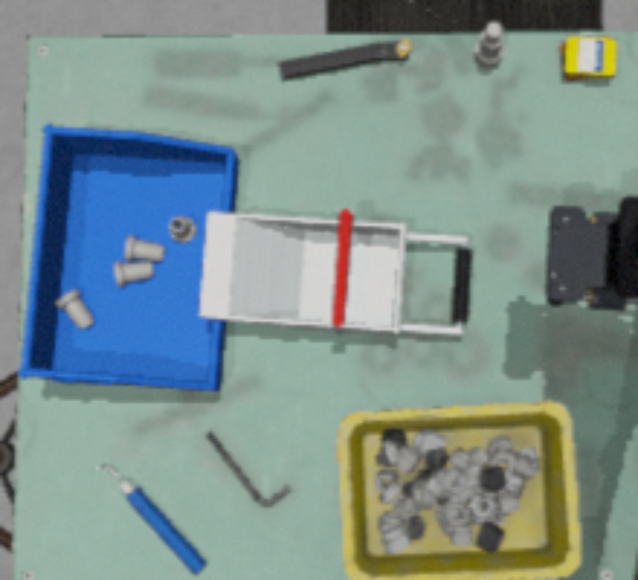

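The tray is empty and level on the bench, all four sleeves are in the bin, the bystanders haven't moved and the gripper is clear. Handing in.

```bash
python3 -c "
from cell import env
print(env.sign_off()); print(env.get_obs()['time_s'])"
```

```text
the job is handed in; nothing more can be done
None
the job is handed in; nothing more can be done
```

I carried the tray level by the bridge, stood it hooked and square on the bin's front rim with all four sleeves aboard, and let go. I then swung it by the roller to about 96° with the lip on the rim, lowered it back level on the bench and released it. I handed in at about 27.5 s of the 64 s allowed; sign-off gives no verdict.

**Last checks:**
- **Sleeves:** the top view shows all four in the bin and the tray empty. One is standing upright near the front wall. The automatic blob count found only three, because two touching sleeves merged.
- **Tray:** it stands where I had placed it. Its heights match a level tray: bridge top 104 mm, lip top 61 mm and roller top 37 mm.
- **Bystanders:** there is no pixel change at the shaft, the tool holder or the deburring tool.
- **Gripper:** it is clear of everything, about 150 mm behind the roller.

**Disagreement found:** the reported tool height reads about 34 mm lower than the true height seen by the camera. A first gentle close on the bridge therefore shut on air without touching anything. I corrected for that offset in every later grasp and placing.

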